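Lay the new heel lifts on the upturned shoes

ROBOT

A 6-joint arm with a two-finger parallel gripper is mounted at the origin on the work surface. World frame = base frame: x ahead of the robot, y to its left, z up, the work surface at z = 0. Lengths are in m, angles in degrees, forces in N, time in s.
With the tool pointing down it reaches from about 0.25 to 0.725 m from the base axis. Payload 9.7 kg.
Tool frame: the origin (TCP) lies on the centre line of the jaws, within the pads' length; the fingertips stand 19 mm ahead of it and the grasp point (between the pads) is the TCP; z points along the fingers, y is the direction in which the jaws open and shut (so a half turn about z gives the same grasp; the last joint's range is limited). The gripper opens to 85 mm and grips with 20 to 120 N. Pads are 22 mm wide; open, the fingers measure 114 mm over their backs; the gripper's body (76 mm by 85 mm) begins 54 mm behind the grasp point. The pads swing forward as they close: fully open they stand 13 mm farther back than shut.
Start: joints at [74.026, 4.979, 10.078, 95.1, 0, 90], TCP at [0.151, 0.529, 0.25] pointing down, gripper open.
Joint ranges: [-179.16, 179.16], [-48.56, 103.87], [-65.8, 70.77], [-126.05, 130.52], [-82.76, 87.17], [-180, 180]. Speed limits (degrees/s): [127.2, 127.2, 147.25, 180, 180, 180].

INTERFACE

Orientations are given as [roll, pitch, yaw] about the fixed x, y, z axes, in that order (R = Rz(yaw) Ry(pitch) Rx(roll)).
In Python, from workcell import bot gives the robot as it stands.
- The arm moves only by the tool servo_tool, never from a script. Its argument "motion" is a list that holds one entry, the list of rows, each a list of 6 numbers: the shift along the tool's x, y, z in mm, then the turn, a rotation vector about the tool's x, y, z in rad. A call has 1 to 5 rows; each row shifts and turns the commanded pose from where the row before left it, along the tool's axes as they then stand; what a row does not reach is not made up. A row lasts 1/10 s, in which the tool goes at most 50 mm and 8.59 degrees, less where a joint would pass 70% of its speed; a pose out of reach is approached as far as the arm can. A call is refused whole if a number of a shift passes 50 or a number of a turn 0.15, either way. A call with a gripper value outside its range is refused whole. "gripper" is the finger opening in mm, from 0 to 85.4, set as the call begins (left out, the last holds). The fingers move at their own pace and stop on an object; "newtons" is the grip in N (left out, the last holds). Time passes only in rows, so rows that do not move let the fingers close. It gives the time, the measured TCP pose, the force and the opening at its end, in the units of the state.
- bot.get_obs(): the state, without advancing time (a new reading comes with each control period).
- bot.camera(name): name is "side" or "top"; returns a dict with "color" (420x560x3 uint8, red, green, blue), "fx", "fy", "cx", "cy" (pixels), "R" (3x3) and "t" (3): a world point X has camera coordinates R X + t. Camera axes: x right, y down, z forward; pixel columns grow to the right and rows downward; lengths in m; the calibration is good to about 2 mm. A picture is of the moment at which its call begins. There is no depth.
- bot.job_done(): hands the job in, once; it reports no verdict.
Trained networks look in a picture, given as the dict that the camera call returned (one of the last four; its "shot" number tells which), for a name from the list of things; names that differ only in an ending like _2 or _b are one class to them, and where a whole thing is asked for, a point or a joint stands for the part that bears it (a point fixed in the world has none). Each returns a list of dicts, best first, with "confidence" (0 to 1); they miss things now and then, are a little off and sometimes report something else, mostly with a low value. They report only what shows in the picture. A call takes as long as a camera call. They do not tell look-alikes from the thing itself.
- bot.look_for(picture, label): "rect" ([left, top, width, height] in pixels, round what is visible of it).
The state is a dict: "time": time; "q": joint angles; "qd": joint speeds; "joint_efforts": joint torques, N m; "ee_pos": TCP position; "tcp_rot": TCP orientation; "wrist_force": force on the tool from outside, world axes, zero at the start; "torque": the same for the moment, N m; "opening": finger opening in m.
Only numpy, scipy, OpenCV 4.12 (cv2) and the standard library are available. Lean on these libraries where they do the work, as an engineer would, in place of code of your own. Each camera call takes 0.05 s, during which the arm holds its last target.

TASK

The four upturned shoes on the bench jacks are waiting for new rubber heel lifts. Lay each of the four loose lifts flat on the bare heel that it matches in colour and size, tread up, straight edge towards the toe and lined up with the heel all round, ready to be nailed (a few millimetres of overhang will be ground off). Leave the can of cement where it stands.

Things in the scene. Friction and masses are not known exactly. Their poses are not given: they have to be found in the camera images.
- lift_mens_black: Loose large black rubber heel lift: D-shaped pad, 60 mm long (x), 58 wide (y), 8 thick. Origin: centre of underside; z up (grooved tread on top); straight edge at x = +30, half-round back (radius 29) ending at x = -30. Its sides are flat from x = -1 to the straight edge: grip across y, 5 mm ahead of the origin. Starts flat on a 3 mm mat, x within 41 degrees of straight ahead.
- lift_ladies_brown: Loose small brown rubber heel lift: D-shaped pad, 38 mm long (x), 40 wide (y), 8 thick. Origin: centre of underside; z up (grooved tread on top); straight edge at x = +19, half-round back (radius 20) ending at x = -19. Its sides are flat from x = 1 to the straight edge: grip across y, 5 mm ahead of the origin. Starts flat on a 3 mm mat, x within 41 degrees of straight ahead.
- lift_mens_brown: Loose large brown rubber heel lift: D-shaped pad, 60 mm long (x), 58 wide (y), 8 thick. Origin: centre of underside; z up (grooved tread on top); straight edge at x = +30, half-round back (radius 29) ending at x = -30. Its sides are flat from x = -1 to the straight edge: grip across y, 5 mm ahead of the origin. Starts flat on a 3 mm mat, x within 41 degrees of straight ahead.
- lift_ladies_black: Loose small black rubber heel lift: D-shaped pad, 38 mm long (x), 40 wide (y), 8 thick. Origin: centre of underside; z up (grooved tread on top); straight edge at x = +19, half-round back (radius 20) ending at x = -19. Its sides are flat from x = 1 to the straight edge: grip across y, 5 mm ahead of the origin. Starts flat on a 3 mm mat, x within 41 degrees of straight ahead.
- shoe_mens_black: Black man's strap shoe, 290 mm long, 98 mm wide, fixed sole up on a bench jack. Bare heel face: level, grey, D-shaped, 60 mm long, 58 wide. Origin: on the bench, at the jack's axis; x to the toe, z up. Heel face centre at x = -85, y = 0, z = 142 mm, its straight edge towards the toe. Sole peaks at z = 150, at the ball. Toe points within 12 degrees of straight ahead.
- shoe_ladies_brown: Brown lady's block-heeled court shoe, 245 mm long, 78 mm wide, fixed sole up on a bench jack. Bare heel face: level, pale tan, D-shaped, 38 mm long, 40 wide. Origin: on the bench, at the jack's axis; x to the toe, z up. Heel face centre at x = -85, y = 0, z = 147 mm, its straight edge towards the toe. Sole peaks at z = 155, at the ball. Toe points within 12 degrees of straight ahead.
- shoe_mens_brown: Brown man's strap shoe, 290 mm long, 98 mm wide, fixed sole up on a bench jack. Bare heel face: level, pale tan, D-shaped, 60 mm long, 58 wide. Origin: on the bench, at the jack's axis; x to the toe, z up. Heel face centre at x = -85, y = 0, z = 142 mm, its straight edge towards the toe. Sole peaks at z = 150, at the ball. Toe points within 12 degrees of straight ahead.
- shoe_ladies_black: Black lady's block-heeled court shoe, 245 mm long, 78 mm wide, fixed sole up on a bench jack. Bare heel face: level, grey, D-shaped, 38 mm long, 40 wide. Origin: on the bench, at the jack's axis; x to the toe, z up. Heel face centre at x = -85, y = 0, z = 147 mm, its straight edge towards the toe. Sole peaks at z = 155, at the ball. Toe points within 12 degrees of straight ahead.
- cement_can: yellow can of cement, 68 mm across and 70 mm high, a black brush handle standing up out of its lid to 127 mm; loose, 0.4 kg; origin at the centre of its underside. It stands to one side of the shoes and is to be left alone.
Things that resemble listed ones, but are neither listed nor needed, are in the scene too. What is shaped like the lift_ladies_black but white is not meant.

How it is judged:
By the outcome, as a careful person would: the job done as asked, in the order asked, and still so for the second after the job is handed in, with the robot touching nothing.
It also fails if it takes over 109 s, if anything falls off the work surface, if the arm or the gripper's body presses on something with over 40 N, if the wrist force passes 120 N, or if a joint passes its speed limit or range.

## Working session

There is one attempt and no reset: what is moved stays moved. The work goes in short steps, Python scripts to look and compute and a tool call to move; the robot and the scene stay as the last step left them, time stands still between calls to the robot, and variables do not carry over. Pictures are saved under pics/ and viewed, and the job is handed in when it is done.

Besides the shell and the picture viewer there is one more tool, called after "Request:" as name(argument=value, ...), one argument or row to a line, values as JSON. servo_tool: Moves the arm, as the interface text tells. Its arguments: {"type":"object","properties":{"motion":{"type":"array","items":{"type":"array","items":{"type":"array","items":{"type":"number"}}}},"gripper":{"type":"number"},"newtons":{"type":"number"}},"required":["motion"]}

```bash
ls; mkdir -p pics; python3 - <<'E'
from workcell import bot
import cv2,json
print(bot.get_obs())
for n in("top","side"):
    p=bot.camera(n); cv2.imwrite(f"pics/{n}0.png",p["color"][:,:,::-1])
    print(n,{k:(v.tolist() if hasattr(v,'tolist') else v) for k,v in p.items() if k!="color"})
    for l in ["lift_mens_black","lift_ladies_brown","lift_mens_brown","lift_ladies_black","shoe_mens_black","shoe_ladies_brown","shoe_mens_brown","shoe_ladies_black","cement_can"]:
        print(l,[(r["rect"],round(r["confidence"],2)) for r in bot.look_for(p,l)])
E
```

```text
pics
{'time': 0.0, 'q': array([ 7.40266749e+01,  5.01021117e+00,  1.00342308e+01,  9.50984802e+01,
       -8.21659974e-04,  9.00010306e+01]), 'qd': array([ 0.09734608,  0.0654571 ,  0.02250006, -0.06616611,  0.04399683,
       -0.06475178]), 'joint_efforts': array([-3.22016807e-03, -5.20396650e+01,  4.64799249e+01,  1.63548131e-02,
       -1.76177346e-04,  1.47358247e-05]), 'ee_pos': array([0.15130327, 0.528572  , 0.24958957]), 'tcp_rot': array([-1.79925539e+02,  8.22998575e-04,  1.64025645e+02]), 'wrist_force': array([-0.31082413, -0.19849933, -0.15898961]), 'torque': array([ 0.00831906, -0.00501743,  0.00970557]), 'opening': 0.0855868094973065}
top {'fx': 512.6411972593241, 'fy': 512.6411972593241, 'cx': 282.35544226309776, 'cy': 214.5191957329795, 'R': [[-0.010110125070797452, -0.999937034206099, -0.004869598973577745], [-0.9865605560592688, 0.010768871967100004, -0.16304079435706348], [0.1630829684518861, 0.00315579144856641, -0.9866073111330841]], 't': [-0.005799999009902193, 0.4752731613844868, 1.495209009188774], 'shot': 1}
lift_mens_black []
lift_ladies_brown [([242.4, 221.7,
[... 848 characters left out ...]
t': [0.4619470764570251, 0.12834701385677355, 1.023985695115252], 'shot': 2}
lift_mens_black [([285.9, 194.6, 21.6, 15.2], 0.69), ([240.3, 302.3, 20.0, 17.5], 0.63)]
lift_ladies_brown [([240.6, 297.3, 20.0, 21.4], 0.68)]
lift_mens_brown [([311.8, 164.0, 18.6, 9.9], 0.44)]
lift_ladies_black [([205.6, 351.9, 16.7, 18.3], 0.78), ([293.0, 347.8, 26.9, 21.4], 0.74), ([308.2, 304.0, 20.2, 19.9], 0.66), ([240.6, 298.7, 17.3, 22.6], 0.48), ([176.6, 136.2, 89.7, 54.4], 0.28)]
shoe_mens_black []
shoe_ladies_brown [([160.7, 162.7, 82.8, 66.6], 0.7)]
shoe_mens_brown [([177.3, 135.4, 90.3, 53.9], 0.65)]
shoe_ladies_black [([219.0, 110.7, 62.9, 54.0], 0.88)]
cement_can [([291.4, 114.1, 16.4, 30.0], 0.87)]
```

View pics/top0.png

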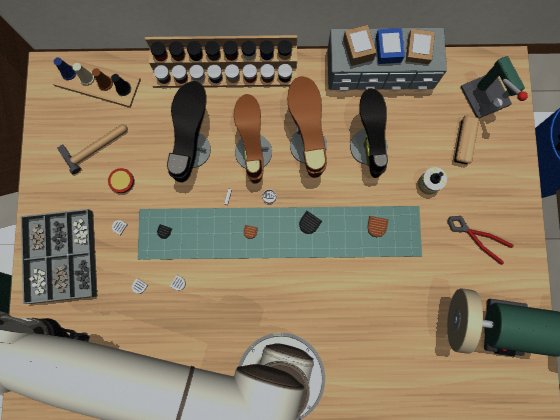

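View pics/side0.png

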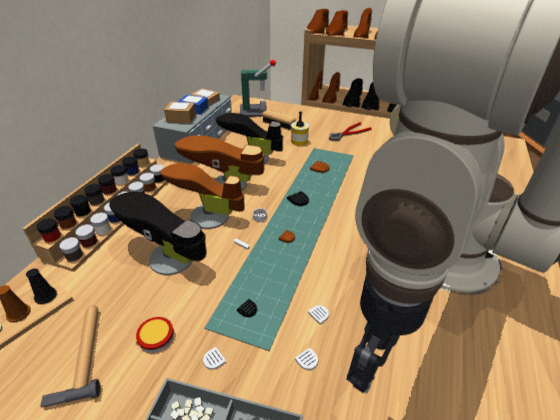

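```bash
python3 - <<'E'
import cv2
i=cv2.imread("pics/top0.png")
a=cv2.resize(i[195:305,90:290],None,fx=4,fy=4,interpolation=cv2.INTER_CUBIC);cv2.imwrite("pics/c1.png",a)
a=cv2.resize(i[195:305,230:430],None,fx=4,fy=4,interpolation=cv2.INTER_CUBIC);cv2.imwrite("pics/c2.png",a)
a=cv2.resize(i[65:200,150:345],None,fx=4,fy=4,interpolation=cv2.INTER_CUBIC);cv2.imwrite("pics/c3.png",a)
a=cv2.resize(i[65:200,275:470],None,fx=4,fy=4,interpolation=cv2.INTER_CUBIC);cv2.imwrite("pics/c4.png",a)
E
```

```text
(no output)
```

View pics/c1.png

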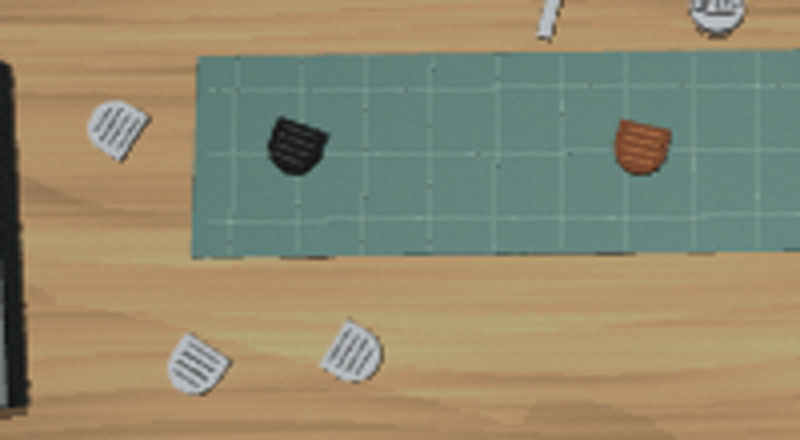

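View pics/c2.png

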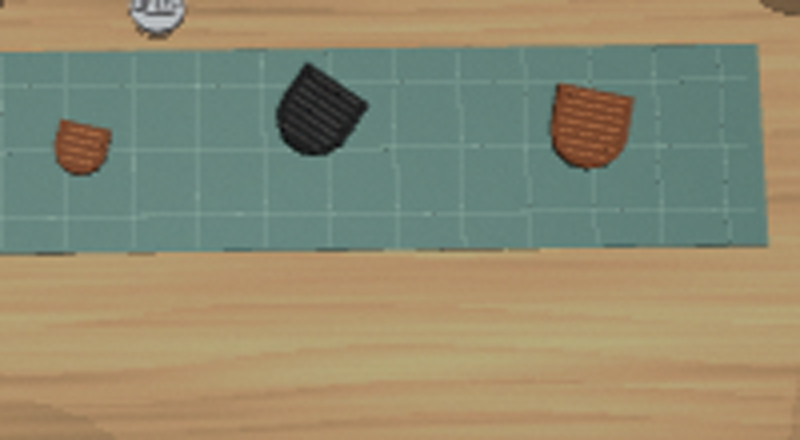

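View pics/c3.png

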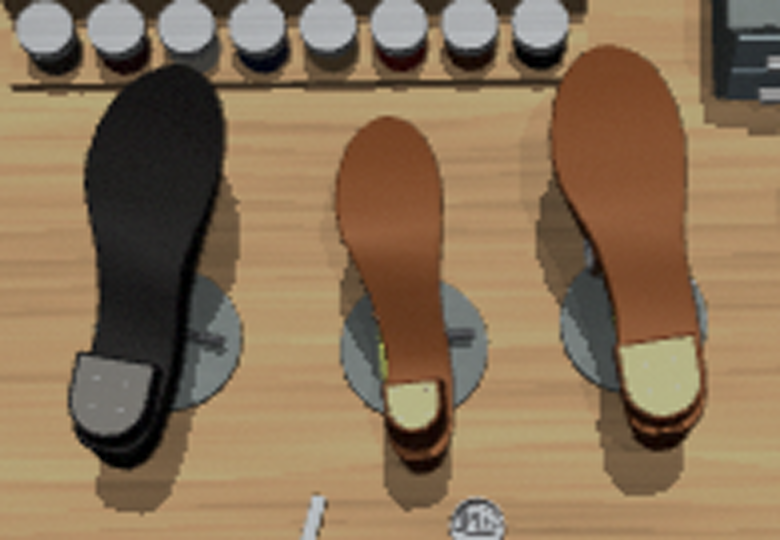

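View pics/c4.png

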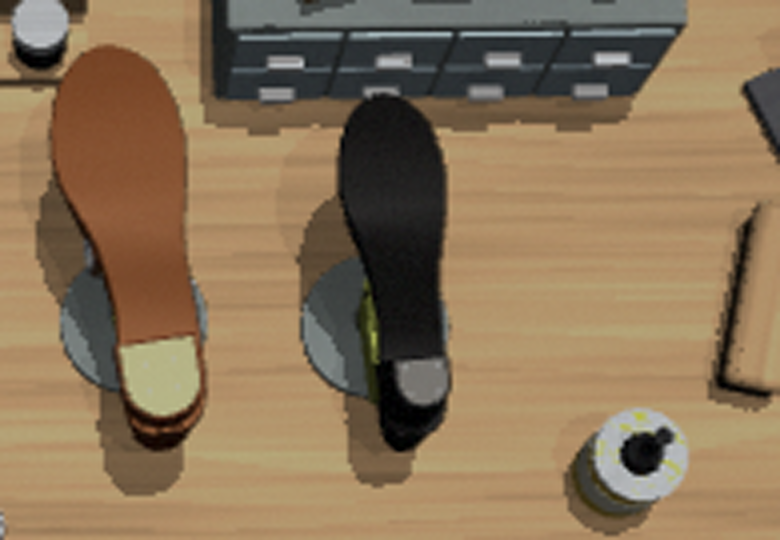

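```bash
cat > h.py <<'E'
import numpy as np,cv2
from scipy.optimize import minimize
def D(L,W,n=24):
    r=W/2; a=np.linspace(np.pi/2,3*np.pi/2,n)
    c=-L/2+r
    return np.vstack([np.c_[c+r*np.cos(a),r*np.sin(a)],[[L/2,-r],[L/2,r]]])/1000
def proj(p,X):
    c=X@np.array(p["R"]).T+np.array(p["t"])
    return np.c_[p["fx"]*c[:,0]/c[:,2]+p["cx"],p["fy"]*c[:,1]/c[:,2]+p["cy"]]
def unproj(p,u,v,z):
    R=np.array(p["R"]);t=np.array(p["t"])
    d=R.T@np.array([(u-p["cx"])/p["fx"],(v-p["cy"])/p["fy"],1]);C=-R.T@t
    return C+d*(z-C[2])/d[2]
S=8
def render(p,pose,L,W,zs,x0,y0,w,h):
    x,y,th=pose;c,s=np.cos(th),np.sin(th);d=D(L,W)
    xy=np.c_[x+c*d[:,0]-s*d[:,1],y+s*d[:,0]+c*d[:,1]]
    pts=np.vstack([proj(p,np.c_[xy,np.full(len(xy),z)]) for z in zs])
    hull=cv2.convexHull(pts.astype(np.float32))[:,0]
    q=((hull+0.5-[x0,y0])*S-0.5)
    m=np.zeros((h*S,w*S),np.uint8);cv2.fillPoly(m,[np.round(q*16).astype(np.int32)],255,shift=4)
    return cv2.resize(m,(w,h),interpolation=cv2.INTER_AREA)/255.
def fit(p,guess,L,W,zs,pad=4):
    g=np.array(guess,float)
    d=D(L,W);uv=proj(p,np.array([[g[0],g[1],zs[-1]]]))[0]
    r=int(max(L,W)*0.5*p["fx"]/1000/1.1)+pad
    x0,y0=int(uv[0])-r,int(uv[1])-r;w=h=2*r
    im=p["color"][y0:y0+h,x0:x0+w].astype(float)
    def cost(v,full=False):
        m=render(p,(g[0]+v[0]/1000,g[1]+v[1]/1000,g[2]+np.radians(v[2])),L,W,zs,x0,y0,w,h).ravel()
        sel=np.ones(len(m),bool) if not hasattr(fit,'sel') or fit.sel is None else fit.sel
        A=np.c_[m,1-m];I=im.reshape(-1,3)
        c,res,_,_=np.linalg.lstsq(A,I,rcond=None)
        e=np.abs(I-A@c).sum(1)
        return np.minimum(e,fit.cap).mean()
    best=None
    for t0 in (-20,-8,0,8,20):
        for st in (3,):
            o=minimize(cost,[0,0,t0],method="Nelder-Mead",options=dict(initial_simplex=np.array([[0,0,t0],[6,0,t0],[0,6,t0],[0,0,t0+10]],float),xatol=.02,fatol=1e-4,maxiter=300))
            if best is None or o.fun<best.fun:best=o
    v=best.x
    return g[0]+v[0]/1000,g[1]+v[1]/1000,np.degrees(g[2])+v[2],best.fun
fit.cap=150
E
cat > m.py <<'E'
from workcell import bot
from h import *
T=bot.camera("top");Sd=bot.camera("side")
import pickle;pickle.dump((T,Sd),open("p0.pkl","wb"))
print(-np.array(T["R"]).T@T["t"],-np.array(Sd["R"]).T@Sd["t"])
L={"lm_black":(60,58,310,222,-30),"ll_brown":(38,40,250,232,-10),"lm_brown":(60,58,378,226,-8),"ll_black":(38,40,164,232,-15)}
for n,(l,w,u,v,t) in L.items():
    g=unproj(T,u,v,.011)
    for p in (T,Sd):
        r=fit(p,(g[0],g[1],np.radians(t)),l,w,[.003,.011]);print(n,np.round(r,4))
H={"sm_black":(60,58,178.5,163.5,-5,.142),"sl_brown":(38,40,253.3,166.5,5,.147),"sm_brown":(60,58,315.3,158.5,6,.142),"sl_black":(38,40,380.5,160.,2,.147)}
for n,(l,w,u,v,t,z) in H.items():
    g=unproj(T,u,v,z)
    for p in (T,Sd):
        r=fit(p,(g[0],g[1],np.radians(t)),l,w,[z],pad=2);print(n,np.round(r,4))
E
python3 m.py
```

```text
[ 0.22498399 -0.01563636  1.55264481] [0.18038028 0.83992471 0.73512189]
lm_black [  0.4518  -0.0898 -35.6157  22.1565]
lm_black [  0.4511  -0.093  -35.0671  34.6674]
ll_brown [  0.4276   0.0893 -13.6686  10.97  ]
ll_brown [  0.4271   0.0863 -12.8238  25.366 ]
lm_brown [  0.4393  -0.2971 -11.8593  16.3346]
lm_brown [  0.4388  -0.3014 -11.3766  28.2036]
ll_black [  0.4311   0.352  -19.7177  10.2806]
ll_black [  0.4305   0.3497 -19.0578  24.0911]
sm_black [  0.6058   0.2974 -11.5242  81.9672]
sm_black [ 0.6042  0.281  -8.3671 57.5853]
sl_brown [5.99000e-01 7.24000e-02 2.47352e+01 8.55557e+01]
sl_brown [ 0.5982  0.067   5.5621 57.9501]
sm_brown [  0.6197  -0.1072 -28.1952  71.1356]
sm_brown [ 0.6195 -0.1102 17.6247 84.3561]
sl_black [ 0.6084 -0.2985  7.7141 80.6849]
sl_black [  0.6139  -0.2931 -15.4239 104.7828]
```

```bash
cat > m2.py <<'E'
from h import *
import pickle
T,Sd=pickle.load(open("p0.pkl","rb"))
H={"sm_black":(60,58,178.5,163.5,-5,.142),"sl_brown":(38,40,253.3,166.5,5,.147),"sm_brown":(60,58,315.3,158.5,6,.142),"sl_black":(38,40,380.5,160.,2,.147)}
def prep(p,u,v,rad):
    im=p["color"].astype(float)
    u,v=int(round(u)),int(round(v))
    c=np.median(im[v-2:v+3,u-2:u+3].reshape(-1,3),0)
    d=np.linalg.norm(im-c,axis=2)
    s=np.clip(1-(d-15)/60,0,1)
    hard=(s>0.5).astype(np.uint8)
    # keep component at the seed, dilated 1px
    n,l=cv2.connectedComponents(hard,connectivity=4)
    k=cv2.dilate((l==l[v,u]).astype(np.uint8),np.ones((3,3)))
    s=s*k
    q=dict(p);q["color"]=np.repeat((s*255)[:,:,None],3,2);return q,(l==l[v,u]).sum(),c
tiles=[]
if __name__=="__main__":
  fit.cap=1e9
  for n,(l,w,u,v,t,z) in H.items():
    g=unproj(T,u,v,z)
    for p in (T,Sd):
        uv=proj(p,np.array([g+[0,-.003*(p is Sd),0]]))[0]
        q,a,c=prep(p,*uv,0)
        r=fit(q,(g[0],g[1],np.radians(t)),l,w,[z],pad=4);print(n,np.round(r,4),a,c)
        for im in (p["color"],q["color"].astype(np.uint8)):
            U,V=map(int,uv);
            big=cv2.resize(im[V-16:V+16,U-16:U+16],None,fx=6,fy=6,interpolation=cv2.INTER_NEAREST)[:,:,::-1].copy()
            d=D(l,w);th=np.radians(r[2]);R2=np.array([[np.cos(th),-np.sin(th)],[np.sin(th),np.cos(th)]])
            xy=d@R2.T+r[:2];pp=(proj(p,np.c_[xy,np.full(len(xy),z)])-[U-16,V-16]+.5)*6
            cv2.polylines(big,[pp.astype(np.int32)],True,(255,0,255),1);tiles.append(big)
  cv2.imwrite("pics/fitH.png",np.vstack([np.hstack(tiles[i*4:i*4+4]) for i in range(4)])[:, :800])
E
python3 m2.py
```

```text
sm_black [  0.6072   0.2908 -16.1891  79.9389] 297 [119. 117. 112.]
sm_black [  0.6106   0.2852 -11.9372 103.6678] 297 [136. 130. 126.]
sl_brown [5.96500e-01 6.85000e-02 1.58976e+01 8.39644e+01] 110 [182. 180. 134.]
sl_brown [5.98600e-01 6.48000e-02 2.62226e+01 8.41925e+01] 66 [236. 201. 135.]
sm_brown [ 0.6181 -0.1048 10.7454 85.3613] 295 [182. 180. 134.]
sm_brown [ 0.619  -0.1124 12.3076 57.9882] 121 [236. 201. 134.]
sl_black [ 0.6106 -0.2903 -2.2382 77.1436] 113 [119. 117. 112.]
sl_black [ 0.61   -0.2946 27.1775 41.6255] 32 [129. 123. 117.]
```

View pics/fitH.png

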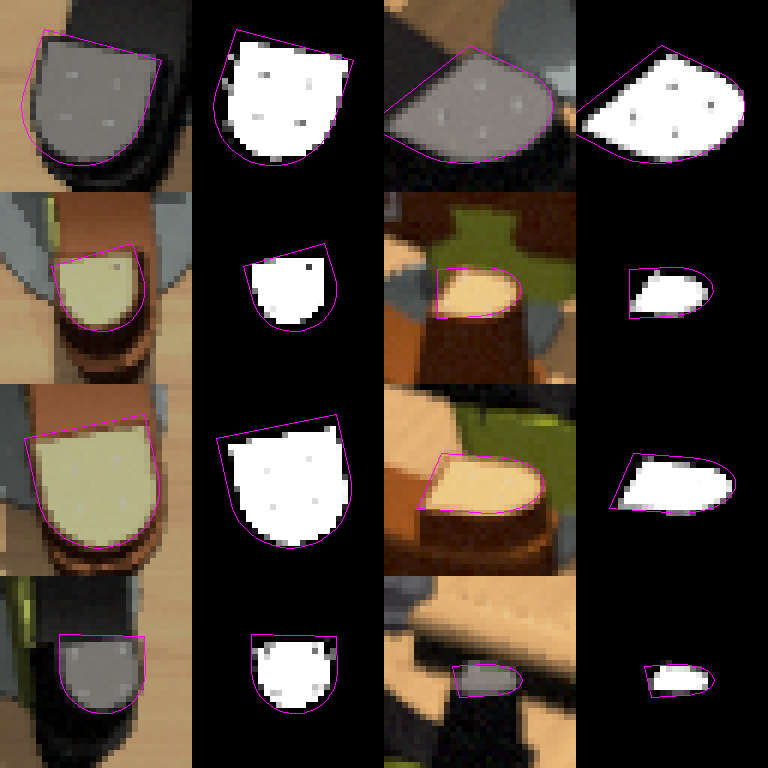

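```bash
cat > m3.py <<'E'
from h import *
import m2,pickle
T,Sd=pickle.load(open("p0.pkl","rb"))
def fit2(q,g,l,w,z,fixed=None):
    uv=proj(q,np.array([[g[0],g[1],z]]))[0]
    r=18;x0,y0=int(uv[0])-r,int(uv[1])-r
    I=q["color"][y0:y0+2*r,x0:x0+2*r,0]/255.
    def cost(v):
        i=v[3] if fixed is None else fixed
        m=render(q,(g[0]+v[0]/1000,g[1]+v[1]/1000,np.radians(v[2])),l-2*i,w-2*i,[z],x0,y0,2*r,2*r)
        return ((m-I)**2).sum()
    best=None
    for t0 in (-10,0,10):
        s=np.array([[0,0,t0,1]]*5,float)+np.vstack([np.zeros(4),np.diag([4,4,8,2])])
        o=minimize(cost,s[0],method="Nelder-Mead",options=dict(initial_simplex=s,xatol=.02,fatol=1e-4,maxiter=600))
        if best is None or o.fun<best.fun:best=o
    v=best.x
    return g[0]+v[0]/1000,g[1]+v[1]/1000,v[2],v[3],best.fun
tiles=[]
if __name__=="__main__":
  for n,(l,w,u,v,t,z) in m2.H.items():
    g=unproj(T,u,v,z)
    for p in (T,Sd):
        uv=proj(p,np.array([g+[0,-.003*(p is Sd),0]]))[0]
        q,a,c=m2.prep(p,*uv,0)
        r=fit2(q,g,l,w,z)
        print(n,np.round(r,4))
        for im in (p["color"],q["color"].astype(np.uint8)):
            U,V=map(int,uv);
            big=cv2.resize(im[V-16:V+16,U-16:U+16],None,fx=6,fy=6,interpolation=cv2.INTER_NEAREST)[:,:,::-1].copy()
            for i,cc in ((r[3],(255,0,255)),(0,(0,255,0))):
                d=D(l-2*i,w-2*i);th=np.radians(r[2]);R2=np.array([[np.cos(th),-np.sin(th)],[np.sin(th),np.cos(th)]])
                xy=d@R2.T+r[:2];pp=(proj(p,np.c_[xy,np.full(len(xy),z)])-[U-16,V-16]+.5)*6
                cv2.polylines(big,[pp.astype(np.int32)],True,cc,1)
            tiles.append(big)
  cv2.imwrite("pics/fitH2.png",np.vstack([np.hstack(tiles[i*4:i*4+4]) for i in range(4)])[:, :800])
E
python3 m3.py
```

```text
sm_black [  0.6072   0.2875 -10.6484   3.3186   3.7749]
sm_black [  0.6069   0.2847 -10.1885   3.6383   1.6903]
sl_brown [0.5969 0.0706 5.4949 3.5311 2.2952]
sl_brown [0.5967 0.0676 5.9711 4.2552 0.5046]
sm_brown [ 0.6166 -0.1061  8.6248  3.4755  3.3327]
sm_brown [ 0.6166 -0.1096  8.3402  4.1076  1.0623]
sl_black [ 0.6102 -0.29    4.1604  3.3558  2.8443]
sl_black [ 0.6101 -0.2949  9.979   3.7765  0.4326]
```

View pics/fitH2.png

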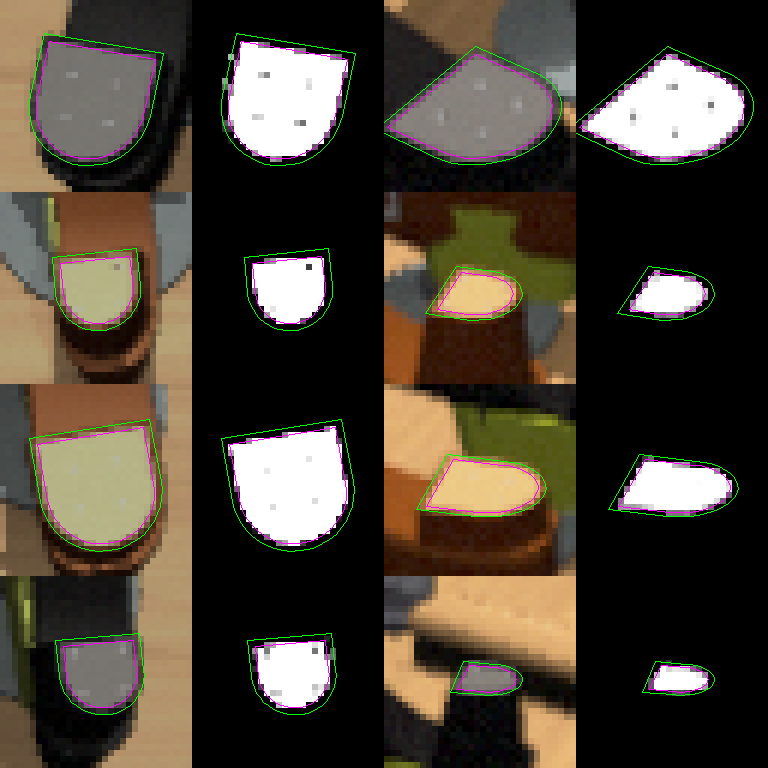

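```bash
cat > go.py <<'E'
# usage: go.py x y z(mm) yaw [x y z yaw ...]  [step=40]: prints rows per call
import sys,numpy as np,json
from workcell import bot
from scipy.spatial.transform import Rotation as Ro
a=[s for s in sys.argv[1:] if '=' not in s];o=dict(s.split('=') for s in sys.argv[1:] if '=' in s)
ob=bot.get_obs();p=ob["ee_pos"]*1000;R=Ro.from_euler("xyz",ob["tcp_rot"],degrees=True)
print("t",ob["time"],"p",p.round(1),"rot",ob["tcp_rot"].round(2),"F",ob["wrist_force"].round(1),"open",round(ob["opening"]*1000,1))
step=float(o.get("step",40))
rows=[]
for k in range(0,len(a),4):
    T=np.array(list(map(float,a[k:k+3])));RT=Ro.from_euler("xyz",[180,0,float(a[k+3])],degrees=True)
    rv=(R.inv()*RT).as_rotvec()
    n=max(1,int(np.ceil(max(np.linalg.norm(T-p)/step,np.linalg.norm(rv)/.14))))
    for i in range(n):
        s=R.inv().apply((T-p)/(n-i));r=(R.inv()*RT).as_rotvec()/(n-i)
        s=s.round(1);r=r.round(3);rows.append([*s.tolist(),*r.tolist()])
        p=p+R.apply(s);R=R*Ro.from_rotvec(r)
for i in range(0,len(rows),5):print(json.dumps([rows[i:i+5]]).replace(".0,",",").replace(".0]","]"))
E
python3 go.py 435.7 349.1 60 160.6
```

```text
t 1.1 p [151.4 528.7 250.3] rot [-180.      0.    164.03] F [ 0.6 -0.7 -0.5] open 85.3
[[[-32.3, -9.4, 19, -0, 0, 0.006], [-32.3, -9.3, 19, -0, 0, 0.006], [-32.4, -9.1, 19, -0, 0, 0.006], [-32.4, -8.9, 19, -0, 0, 0.006], [-32.5, -8.7, 19, -0, 0, 0.006]]]
[[[-32.6, -8.5, 19.1, -0, 0, 0.006], [-32.6, -8.2, 19, -0, 0, 0.006], [-32.6, -8.1, 19.1, -0, 0, 0.006], [-32.7, -7.8, 19, -0, 0, 0.006], [-32.8, -7.7, 19.1, -0, 0, 0.006]]]
```

Request:
servo_tool(
  motion=[
    [[-32.3, -9.4, 19, 0, 0, 0.006], [-32.3, -9.3, 19, 0, 0, 0.006], [-32.4, -9.1, 19, 0, 0, 0.006], [-32.4, -8.9, 19, 0, 0, 0.006], [-32.5, -8.7, 19, 0, 0, 0.006]],
  ],
  gripper=54,
  newtons=30,
)

```text
time: 1.6
ee_pos: [0.2944, 0.438, 0.1547]
tcp_rot: [180.0, 0.0, 162.3]
wrist_force: [0.5, 1.2, 0.8]
opening: 0.0542
```

Request:
servo_tool(
  motion=[
    [[-32.6, -8.5, 19.1, 0, 0, 0.006], [-32.6, -8.2, 19, 0, 0, 0.006], [-32.6, -8.1, 19.1, 0, 0, 0.006], [-32.7, -7.8, 19, 0, 0, 0.006], [-32.8, -7.7, 19.1, 0, 0, 0.006]],
  ],
)

```text
time: 2.1
ee_pos: [0.4368, 0.3482, 0.0594]
tcp_rot: [180.0, 0.0, 160.6]
wrist_force: [1.0, 0.1, -1.1]
opening: 0.0539
```

Request:
servo_tool(
  motion=[
    [[0, 0, 0, 0, 0, 0], [0, 0, 0, 0, 0, 0]],
  ],
)

```text
time: 2.3
ee_pos: [0.4358, 0.3485, 0.0595]
tcp_rot: [-179.9, -0.0, 160.5]
wrist_force: [-1.0, 0.1, 1.1]
opening: 0.0538
```

```bash
python3 go.py 435.7 349.1 34 160.6; python3 - <<'E'
from workcell import bot
import cv2
p=bot.camera("side");cv2.imwrite("pics/s1.png",cv2.resize(p["color"][240:360,170:330,::-1],None,fx=5,fy=5,interpolation=2))
E
```

```text
t 2.3 p [435.8 348.5  59.5] rot [-1.7995e+02 -5.0000e-02  1.6050e+02] F [-1.   0.1  1.1] open 53.8
[[[0.3, 0.6, 25.5, -0.001, -0.001, -0.002]]]
```

View pics/s1.png

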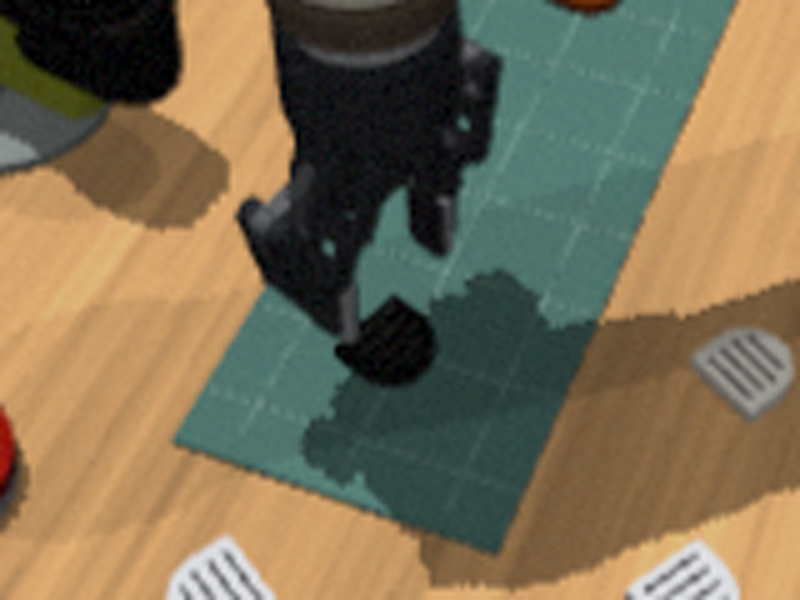

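Request:
servo_tool(
  motion=[
    [[0, 0.6, 13, 0, 0, 0], [0, 0, 12.5, 0, 0, 0], [0, 0, 0, 0, 0, 0]],
  ],
)

```text
time: 2.65
ee_pos: [0.4344, 0.3494, 0.0322]
tcp_rot: [-179.8, -0.1, 160.7]
wrist_force: [-0.7, -1.2, -0.6]
opening: 0.054
```

Request:
servo_tool(
  motion=[
    [[0, 0, 2, 0, 0, 0], [0, 0, 2, 0, 0, 0], [0, 0, 0, 0, 0, 0]],
  ],
)

```text
time: 2.95
ee_pos: [0.4359, 0.3498, 0.0305]
tcp_rot: [180.0, 0.0, 160.6]
wrist_force: [-0.7, -0.5, -0.3]
opening: 0.0541
```

Request:
servo_tool(
  motion=[
    [[0, 0, 2, 0, 0, 0], [0, 0, 2, 0, 0, 0], [0, 0, 0, 0, 0, 0]],
  ],
)

```text
time: 3.25
ee_pos: [0.4358, 0.3495, 0.0262]
tcp_rot: [-180.0, -0.0, 160.6]
wrist_force: [0.6, -0.9, -1.0]
opening: 0.0543
```

Request:
servo_tool(
  motion=[
    [[0, 0, 1, 0, 0, 0], [0, 0, 1, 0, 0, 0], [0, 0, 0, 0, 0, 0]],
  ],
)

```text
time: 3.55
ee_pos: [0.4359, 0.3496, 0.0243]
tcp_rot: [-180.0, -0.0, 160.6]
wrist_force: [-0.6, -0.0, -0.2]
opening: 0.054
```

```bash
python3 - <<'E'
from workcell import bot
import cv2
p=bot.camera("side");cv2.imwrite("pics/s2.png",cv2.resize(p["color"][260:340,200:290,::-1],None,fx=7,fy=7,interpolation=2))
E
```

```text
(no output)
```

View pics/s2.png

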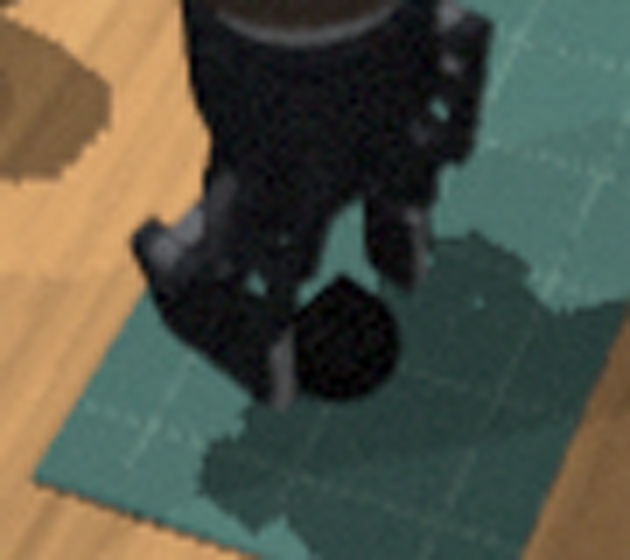

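Request:
servo_tool(
  motion=[
    [[0, 0, 1, 0, 0, 0], [0, 0, 1, 0, 0, 0], [0, 0, 0, 0, 0, 0]],
  ],
)

```text
time: 3.9
ee_pos: [0.4358, 0.3496, 0.0223]
tcp_rot: [-180.0, -0.0, 160.6]
wrist_force: [-0.4, 0.4, 0.4]
opening: 0.0539
```

Request:
servo_tool(
  motion=[
    [[0, 0, 1, 0, 0, 0], [0, 0, 0, 0, 0, 0]],
  ],
)

```text
time: 4.1
ee_pos: [0.4359, 0.3496, 0.0213]
tcp_rot: [-180.0, -0.0, 160.6]
wrist_force: [0.3, -0.1, -0.7]
opening: 0.054
```

Request:
servo_tool(
  motion=[
    [[0, 0, 1, 0, 0, 0], [0, 0, 0, 0, 0, 0]],
  ],
)

```text
time: 4.3
ee_pos: [0.4358, 0.3496, 0.0203]
tcp_rot: [-180.0, -0.0, 160.6]
wrist_force: [-0.1, 0.3, -0.1]
opening: 0.054
```

Request:
servo_tool(
  motion=[
    [[0, 0, -1.7, 0, 0, 0], [0, 0, 0, 0, 0, 0]],
  ],
)

```text
time: 4.5
ee_pos: [0.436, 0.3498, 0.0225]
tcp_rot: [180.0, 0.0, 160.6]
wrist_force: [0.9, 0.2, 0.9]
opening: 0.054
```

Request:
servo_tool(
  motion=[
    [[0, 0, 0, 0, 0, 0], [0, 0, 0, 0, 0, 0], [0, 0, 0, 0, 0, 0], [0, 0, 0, 0, 0, 0]],
  ],
  gripper=34,
  newtons=30,
)

```text
time: 4.9
ee_pos: [0.4361, 0.3498, 0.0225]
tcp_rot: [180.0, 0.0, 160.6]
wrist_force: [-0.5, 0.1, 4.5]
opening: 0.0385
```

```bash
python3 go.py 435.7 349.1 34 160.6; python3 - <<'E'
from workcell import bot
import cv2
p=bot.camera("side");cv2.imwrite("pics/s3.png",cv2.resize(p["color"][260:340,200:290,::-1],None,fx=7,fy=7,interpolation=2))
E
```

```text
t 4.9 p [436.1 349.8  22.5] rot [1.7997e+02 2.0000e-02 1.6059e+02] F [-0.5  0.1  4.5] open 38.5
[[[0.1, -0.8, -11.5, 0, 0, -0]]]
```

View pics/s3.png

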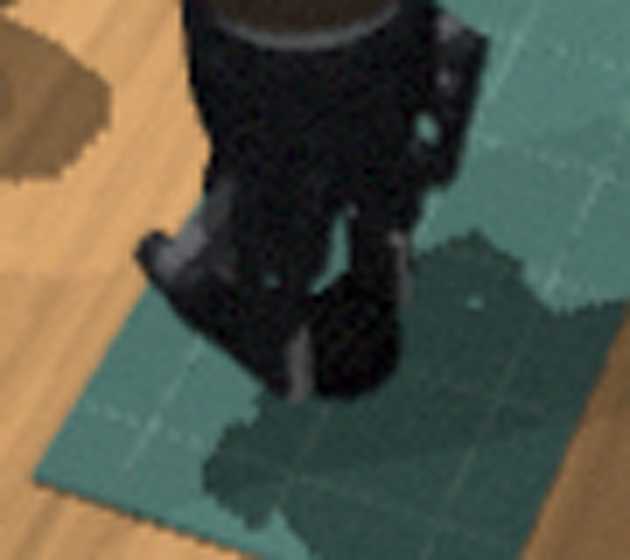

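```bash
python3 go.py 436 350 60 160.6 460 250 215 165 615.4 -292 215 184.8 step=46
```

```text
t 4.95 p [436.1 349.8  22.5] rot [1.7997e+02 2.0000e-02 1.6059e+02] F [0.3 0.7 5.7] open 38.7
[[[0.1, 0.2, -37.5, 0, 0, -0], [-11.2, -17.3, -31, 0, 0, -0.015], [-10.9, -17.4, -31, 0, 0, -0.016], [-10.6, -17.6, -31, 0, 0, -0.015], [-10.4, -17.7, -31, 0, 0, -0.016]]]
[[[-10.1, -17.9, -31, 0, 0, -0.015], [-22.3, -37.2, -0, 0, 0, -0.027], [-21.3, -37.8, -0, 0, 0, -0.027], [-20.3, -38.3, -0, 0, 0, -0.027], [-19.3, -38.9, -0, 0, 0, -0.026]]]
[[[-18.2, -39.3, -0, 0, 0, -0.027], [-17.2, -39.8, -0, 0, 0, -0.026], [-16.1, -40.3, -0, 0, 0, -0.027], [-15, -40.7, -0, 0, 0, -0.026], [-14, -41.1, -0, 0, 0, -0.027]]]
[[[-12.9, -41.4, -0, 0, 0, -0.026], [-11.8, -41.7, -0, 0, 0, -0.027], [-10.7, -42.1, -0.1, 0, 0, -0.026], [-9.5, -42.3, -0, 0, 0, -0.027]]]
```

Request:
servo_tool(
  motion=[
    [[0.1, 0.2, -7.5, 0, 0, 0], [0, 0, -12, 0, 0, 0], [0, 0, -18, 0, 0, 0]],
  ],
)

```text
time: 5.25
ee_pos: [0.4354, 0.3495, 0.0599]
tcp_rot: [-179.9, -0.0, 160.6]
wrist_force: [0.1, 0.2, -1.0]
opening: 0.0389
```

Request:
servo_tool(
  motion=[
    [[-11.2, -17.3, -31, 0, 0, -0.015], [-10.9, -17.4, -31, 0, 0, -0.016], [-10.6, -17.6, -31, 0, 0, -0.015], [-10.4, -17.7, -31, 0, 0, -0.016], [-10.1, -17.9, -31, 0, 0, -0.015]],
  ],
)

```text
time: 5.75
ee_pos: [0.4598, 0.2491, 0.2169]
tcp_rot: [180.0, 0.0, 165.0]
wrist_force: [0.7, 0.7, -0.9]
opening: 0.0392
```

```bash
python3 - <<'E'
from workcell import bot
import cv2
p=bot.camera("side");cv2.imwrite("pics/s4.png",cv2.resize(p["color"][160:320,180:340,::-1],None,fx=4,fy=4,interpolation=2))
E
```

```text
(no output)
```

View pics/s4.png

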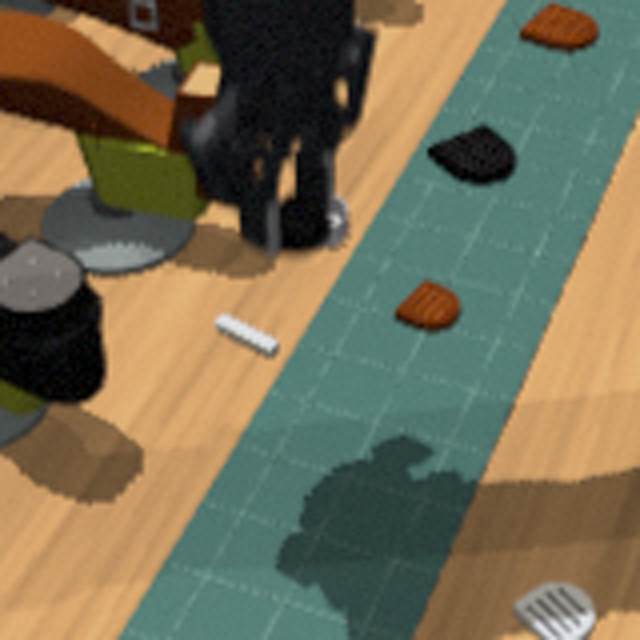

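Request:
servo_tool(
  motion=[
    [[-22.3, -37.2, 0, 0, 0, -0.027], [-21.3, -37.8, 0, 0, 0, -0.027], [-20.3, -38.3, 0, 0, 0, -0.027], [-19.3, -38.9, 0, 0, 0, -0.026], [-18.2, -39.3, 0, 0, 0, -0.027]],
  ],
)

```text
time: 6.3
ee_pos: [0.5198, 0.0399, 0.2155]
tcp_rot: [180.0, 0.0, 172.7]
wrist_force: [-0.2, 0.3, -0.3]
opening: 0.0387
```

Request:
servo_tool(
  motion=[
    [[-17.2, -39.8, 0, 0, 0, -0.026], [-16.1, -40.3, 0, 0, 0, -0.027], [-15, -40.7, 0, 0, 0, -0.026], [-14, -41.1, 0, 0, 0, -0.027], [-12.9, -41.4, 0, 0, 0, -0.026]],
  ],
)

```text
time: 6.8
ee_pos: [0.5796, -0.1687, 0.2154]
tcp_rot: [-180.0, 0.0, -179.7]
wrist_force: [0.8, -0.3, 0.3]
opening: 0.0389
```

Request:
servo_tool(
  motion=[
    [[-11.8, -41.7, 0, 0, 0, -0.027], [-10.7, -42.1, 0, 0, 0, -0.026], [-9.5, -42.3, 0, 0, 0, -0.027], [0, 0, 0, 0, 0, 0]],
  ],
)

```text
time: 7.2
ee_pos: [0.6155, -0.2965, 0.2128]
tcp_rot: [180.0, -0.1, -175.4]
wrist_force: [-0.9, 0.2, -0.9]
opening: 0.0386
```

```bash
python3 go.py 615.4 -292 180 184.8; python3 - <<'E'
from workcell import bot
import cv2
p=bot.camera("side");cv2.imwrite("pics/s5.png",cv2.resize(p["color"][60:200,200:340,::-1],None,fx=4,fy=4,interpolation=2))
E
```

```text
t 7.2 p [ 615.5 -296.5  212.8] rot [ 1.7999e+02 -1.1000e-01 -1.7536e+02] F [-0.9  0.2 -0.9] open 38.6
[[[-0.3, 4.5, 32.8, 0, -0.002, -0.003]]]
```

View pics/s5.png

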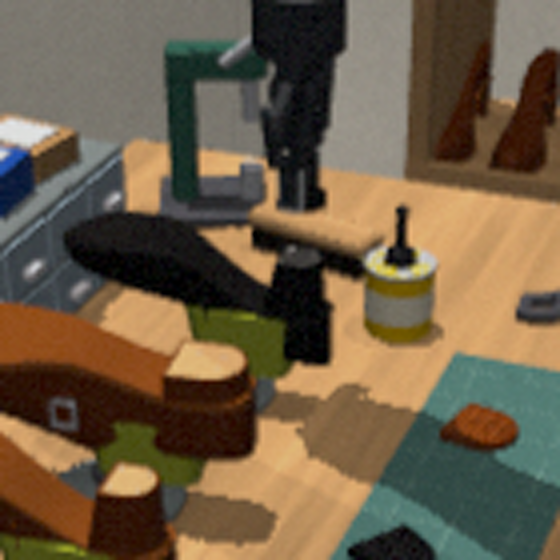

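Request:
servo_tool(
  motion=[
    [[0, 0, 10, 0, 0, 0], [0, 0, 10, 0, 0, 0], [0, 0, 8, 0, 0, 0], [0, 0, 0, 0, 0, 0], [0, 0, 0, 0, 0, 0]],
  ],
)

```text
time: 7.75
ee_pos: [0.6152, -0.2914, 0.1868]
tcp_rot: [180.0, -0.0, -175.1]
wrist_force: [-0.5, -1.1, -0.2]
opening: 0.0391
```

```bash
python3 go.py 615.4 -292 171 184.8; cat >look.py <<'E'
import sys,cv2
from workcell import bot
c,x,y,w,h,f,n=sys.argv[1:8];x,y,w,h,f=map(int,(x,y,w,h,f))
p=bot.camera(c);cv2.imwrite(f"pics/{n}.png",cv2.resize(p["color"][y:y+h,x:x+w,::-1],None,fx=f,fy=f,interpolation=2))
E
python3 look.py side 230 70 100 100 6 s6
```

```text
t 7.75 p [ 615.2 -291.4  186.8] rot [ 1.8000e+02 -1.0000e-02 -1.7513e+02] F [-0.5 -1.1 -0.2] open 39.1
[[[-0.2, -0.6, 15.8, 0, -0, 0.001]]]
```

View pics/s6.png

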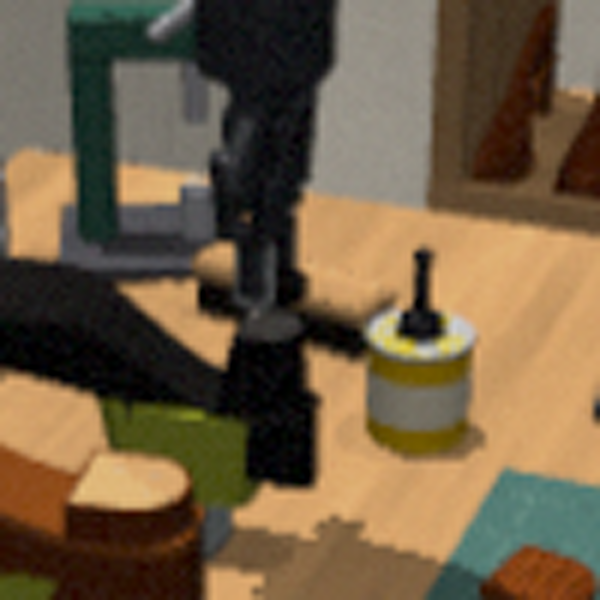

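Request:
servo_tool(
  motion=[
    [[0, -0.4, 8, 0, 0, 0], [0, 0, 7, 0, 0, 0], [0, 0, 2.5, 0, 0, 0], [0, 0, 0, 0, 0, 0], [0, 0, 0, 0, 0, 0]],
  ],
)

```text
time: 8.3
ee_pos: [0.6153, -0.2925, 0.1692]
tcp_rot: [180.0, -0.0, -175.2]
wrist_force: [-0.2, 0.0, -0.1]
opening: 0.0392
```

Request:
servo_tool(
  motion=[
    [[0, 0, 1, 0, 0, 0], [0, 0, 0, 0, 0, 0]],
  ],
)

```text
time: 8.5
ee_pos: [0.6154, -0.2925, 0.1683]
tcp_rot: [-180.0, 0.0, -175.2]
wrist_force: [0.7, -0.2, -0.6]
opening: 0.0389
```

Request:
servo_tool(
  motion=[
    [[0, 0, 1, 0, 0, 0], [0, 0, 0, 0, 0, 0]],
  ],
)

```text
time: 8.7
ee_pos: [0.6154, -0.2925, 0.1671]
tcp_rot: [180.0, -0.0, -175.2]
wrist_force: [0.1, -0.5, -0.7]
opening: 0.0387
```

Request:
servo_tool(
  motion=[
    [[0, 0, 0.6, 0, 0, 0], [0, 0, 0, 0, 0, 0]],
  ],
)

```text
time: 8.9
ee_pos: [0.6154, -0.2925, 0.1666]
tcp_rot: [-180.0, 0.0, -175.2]
wrist_force: [0.7, -0.2, -0.9]
opening: 0.0388
```

Request:
servo_tool(
  motion=[
    [[0, 0, 0.6, 0, 0, 0], [0, 0, 0, 0, 0, 0]],
  ],
)

```text
time: 9.1
ee_pos: [0.6154, -0.2925, 0.1666]
tcp_rot: [-180.0, 0.0, -175.2]
wrist_force: [-1.8, 0.4, 4.9]
opening: 0.039
```

Request:
servo_tool(
  motion=[
    [[0, 0, 0, 0, 0, 0], [0, 0, 0, 0, 0, 0], [0, 0, 0, 0, 0, 0]],
  ],
  gripper=56,
)

```text
time: 9.4
ee_pos: [0.6153, -0.2924, 0.1656]
tcp_rot: [180.0, -0.0, -175.2]
wrist_force: [-0.5, 0.3, -0.6]
opening: 0.0562
```

Request:
servo_tool(
  motion=[
    [[0, 0, -5, 0, 0, 0], [0, 0, -15, 0, 0, 0], [0, 0, -30, 0, 0, 0], [10, 0, -30, 0, 0, 0], [40, 0, -5, 0, 0, 0]],
  ],
)

```text
time: 9.9
ee_pos: [0.5683, -0.2969, 0.2539]
tcp_rot: [-179.9, 0.3, -175.1]
wrist_force: [-0.4, -0.7, 0.6]
opening: 0.056
```

Request:
servo_tool(
  motion=[
    [[40, 10, 0, 0, 0, 0], [40, 10, 0, 0, 0, 0], [40, 10, 0, 0, 0, 0], [0, 0, 0, 0, 0, 0]],
  ],
)

```text
time: 10.3
ee_pos: [0.4397, -0.2761, 0.2524]
tcp_rot: [-180.0, 0.0, -175.3]
wrist_force: [0.8, 0.0, 0.3]
opening: 0.056
```

```bash
cat > chk.py <<'E'
import sys,pickle
from workcell import bot
from h import *
n,l,w,x,y,t,z=sys.argv[1],*map(float,sys.argv[2:8])
tiles=[]
for c in("top","side"):
    p=bot.camera(c);
    r=fit(p,(x/1000,y/1000,np.radians(t)),l,w,[z/1000,z/1000+.008],pad=3);print(c,np.round(r,4))
    U,V=map(int,proj(p,np.array([[x/1000,y/1000,z/1000]]))[0])
    im=p["color"][V-16:V+16,U-16:U+16]
    b=cv2.resize(im,None,fx=9,fy=9,interpolation=cv2.INTER_NEAREST)[:,:,::-1].copy();tiles.append(b.copy())
    d=D(l,w);th=np.radians(r[2]);R2=np.array([[np.cos(th),-np.sin(th)],[np.sin(th),np.cos(th)]])
    for zz in (z/1000,z/1000+.008):
        xy=d@R2.T+r[:2];pp=(proj(p,np.c_[xy,np.full(len(xy),zz)])-[U-16,V-16]+.5)*9
        cv2.polylines(b,[pp.astype(np.int32)],True,(255,0,255),1)
    tiles.append(b)
cv2.imwrite(f"pics/{n}.png",np.vstack([np.hstack(tiles[:2]),np.hstack(tiles[2:])]))
E
python3 chk.py k1 38 40 610.1 -292.5 4.8 147; python3 go.py 432.2 86.8 60 167
```

```text
top [ 0.629  -0.28   -1.752  90.2744]
side [  0.601   -0.2891  -9.3894 100.041 ]
t 10.4 p [ 443.1 -277.   252.1] rot [-1.7994e+02  9.0000e-02 -1.7522e+02] F [ 1.   0.3 -0.3] open 56.0
[[[-1.7, 33.1, 17.4, -0, 0, 0.028], [-0.8, 33.1, 17.4, -0, 0, 0.028], [0.1, 33.1, 17.4, -0, 0, 0.028], [1, 33.1, 17.4, -0, 0, 0.028], [2, 33, 17.4, -0, 0, 0.028]]]
[[[2.9, 33, 17.4, -0, 0, 0.028], [3.8, 32.9, 17.5, -0, 0, 0.028], [4.7, 32.7, 17.4, -0, 0, 0.029], [5.7, 32.6, 17.5, -0, 0.001, 0.028], [6.5, 32.4, 17.4, -0, 0, 0.029]]]
[[[7.5, 32.3, 17.5, -0.001, 0.001, 0.028]]]
```

View pics/k1.png

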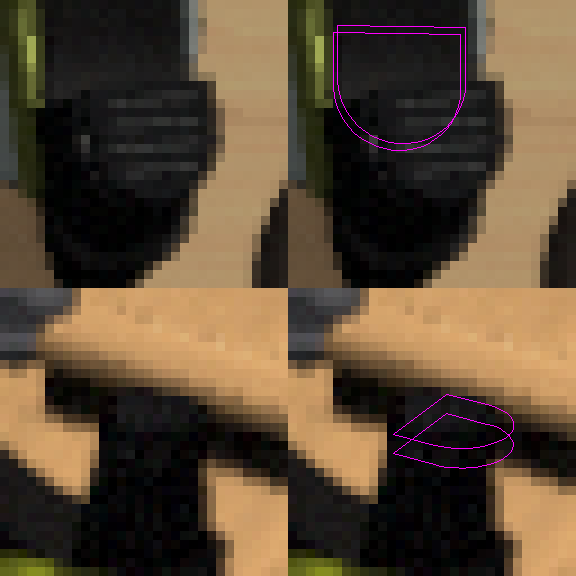

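```bash
cat > chk2.py <<'E'
# overlay: lift prism at given pose; chk2.py name l w z gamma cam x y t [x y t...]
import sys
from workcell import bot
from h import *
n=sys.argv[1];l,w,z,g=map(float,sys.argv[2:6]);ps=np.array(list(map(float,sys.argv[6:]))).reshape(-1,3)
rows=[]
for c in("top","side"):
    p=bot.camera(c);U,V=map(int,proj(p,np.array([[ps[0,0]/1000,ps[0,1]/1000,z/1000]]))[0])
    im=p["color"][V-14:V+14,U-14:U+14]
    im=(np.clip(im/255.,0,1)**g*255).astype(np.uint8)
    b0=cv2.resize(im,None,fx=10,fy=10,interpolation=cv2.INTER_NEAREST)[:,:,::-1].copy();ts=[b0]
    for x,y,t in ps[:1] if len(ps)==1 else ps[:2]:
        b=b0.copy();d=D(l,w);th=np.radians(t);R2=np.array([[np.cos(th),-np.sin(th)],[np.sin(th),np.cos(th)]])
        for zz,cc in((z,(0,255,0)),(z+8,(255,0,255))):
            xy=d@R2.T+[x/1000,y/1000];pp=(proj(p,np.c_[xy,np.full(len(xy),zz/1000)])-[U-14,V-14]+.5)*10
            cv2.polylines(b,[np.round(pp).astype(np.int32)],True,cc,1)
        ts.append(b)
    rows.append(np.hstack(ts))
cv2.imwrite(f"pics/{n}.png",np.vstack(rows)[:, :800])
E
python3 chk2.py k2 38 40 147 0.35 610.1 -292.5 4.8
```

```text
(no output)
```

View pics/k2.png

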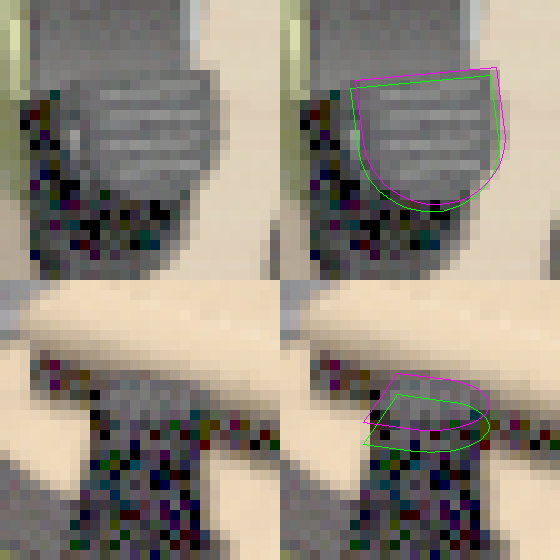

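```bash
python3 go.py 432.2 87.7 60 166.8 step=48
```

```text
t 10.5 p [ 444.2 -277.1  251.3] rot [-1.7997e+02  4.0000e-02 -1.7517e+02] F [0.1 0.  0.6] open 56.2
[[[-2.1, 40.5, 21.2, -0, 0, 0.035], [-0.6, 40.6, 21.2, -0, 0, 0.035], [0.8, 40.6, 21.3, -0, 0, 0.035], [2.2, 40.5, 21.2, -0, 0, 0.035], [3.6, 40.4, 21.3, -0, 0, 0.035]]]
[[[5, 40.2, 21.2, -0, 0, 0.035], [6.4, 40.1, 21.3, -0, 0, 0.035], [7.8, 39.8, 21.2, -0, 0, 0.035], [9.2, 39.5, 21.3, -0, 0.001, 0.035]]]
```

Request:
servo_tool(
  motion=[
    [[-2.1, 40.5, 21.2, 0, 0, 0.035], [-0.6, 40.6, 21.2, 0, 0, 0.035], [0.8, 40.6, 21.3, 0, 0, 0.035], [2.2, 40.5, 21.2, 0, 0, 0.035], [3.6, 40.4, 21.3, 0, 0, 0.035]],
  ],
)

```text
time: 11.0
ee_pos: [0.4374, -0.0724, 0.1439]
tcp_rot: [180.0, -0.0, 174.7]
wrist_force: [0.6, -0.8, 0.2]
opening: 0.056
```

Request:
servo_tool(
  motion=[
    [[5, 40.2, 21.2, 0, 0, 0.035], [6.4, 40.1, 21.3, 0, 0, 0.035], [7.8, 39.8, 21.2, 0, 0, 0.035], [9.2, 39.5, 21.3, 0, 0, 0.035], [0, 0, 0, 0, 0, 0]],
  ],
)

```text
time: 11.5
ee_pos: [0.4302, 0.0919, 0.0569]
tcp_rot: [-179.9, -0.3, 167.0]
wrist_force: [-1.0, -0.2, 0.8]
opening: 0.0559
```

Request:
servo_tool(
  motion=[
    [[0, 0, 0, 0, 0, 0], [0, 0, 0, 0, 0, 0], [0, 0, 0, 0, 0, 0]],
  ],
)

```text
time: 11.8
ee_pos: [0.4322, 0.0873, 0.0605]
tcp_rot: [180.0, 0.1, 166.7]
wrist_force: [-0.1, -0.4, 0.3]
opening: 0.0558
```

```bash
python3 go.py 432.2 87.7 22.3 166.8 step=12;  python3 look.py side 230 230 100 100 6 s7
```

```text
t 11.8 p [432.2  87.3  60.5] rot [1.7998e+02 6.0000e-02 1.6670e+02] F [-0.1 -0.4  0.3] open 55.8
[[[0, 0.1, 9.6, 0, 0, -0], [0, 0.1, 9.5, 0, 0, -0.001], [0.1, 0.1, 9.6, 0, 0, -0], [0, 0.1, 9.5, 0, 0.001, -0.001]]]
```

View pics/s7.png

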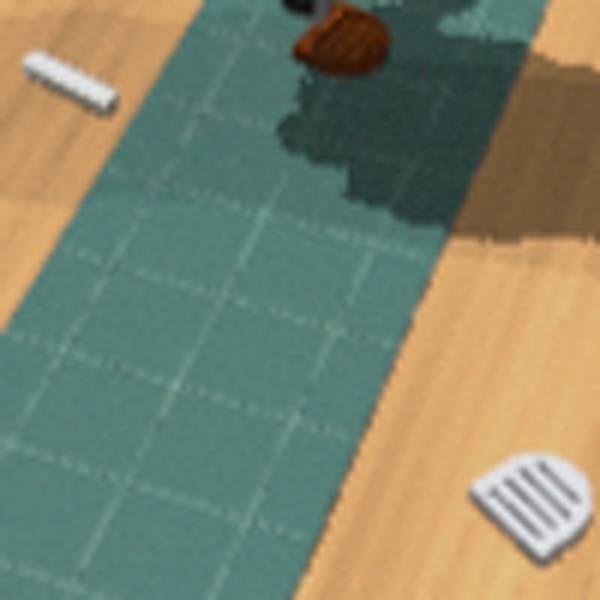

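Request:
servo_tool(
  motion=[
    [[0, 0.3, 10, 0, 0, 0], [0, 0, 10, 0, 0, 0], [0, 0, 10, 0, 0, 0], [0, 0, 8, 0, 0, 0], [0, 0, 0, 0, 0, 0]],
  ],
)

```text
time: 12.35
ee_pos: [0.4305, 0.0881, 0.0202]
tcp_rot: [-179.9, -0.1, 166.8]
wrist_force: [0.5, 0.2, -0.4]
opening: 0.0559
```

Request:
servo_tool(
  motion=[
    [[0, 0, 0, 0, 0, 0], [0, 0, 0, 0, 0, 0], [0, 0, 0, 0, 0, 0], [0, 0, 0, 0, 0, 0]],
  ],
  gripper=34,
)

```text
time: 12.75
ee_pos: [0.4316, 0.0884, 0.0221]
tcp_rot: [180.0, 0.0, 166.8]
wrist_force: [-0.4, 0.5, -0.3]
opening: 0.0389
```

```bash
python3 go.py 432.2 87.7 60 166.8 450 88 210 175 step=31;  python3 look.py side 240 190 80 80 7 s8; python3 look.py top 210 195 80 60 9 t8;
```

```text
t 12.75 p [431.6  88.4  22.1] rot [1.7999e+02 3.0000e-02 1.6678e+02] F [-0.4  0.5 -0.3] open 38.9
[[[-0.4, -0.3, -19, 0, 0, -0], [-0.4, -0.2, -18.9, 0, 0, -0], [-3.5, 0.9, -30, 0, 0, -0.029], [-3.5, 0.8, -30, 0, 0, -0.029], [-3.5, 0.7, -30, 0, 0, -0.028]]]
[[[-3.5, 0.5, -30, 0, 0, -0.029], [-3.5, 0.5, -30, 0, 0.001, -0.028]]]
```

View pics/s8.png

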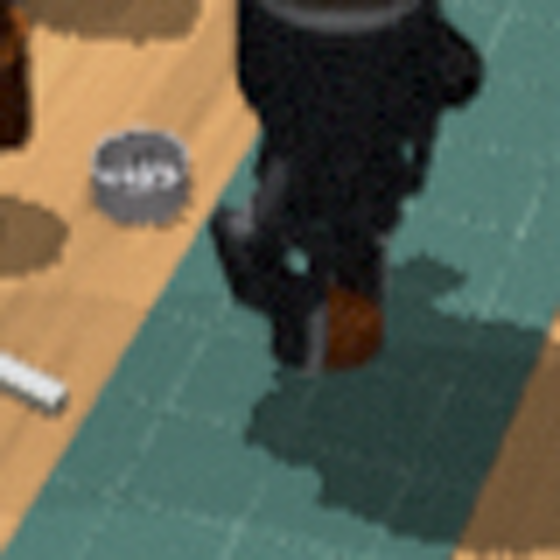

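View pics/t8.png

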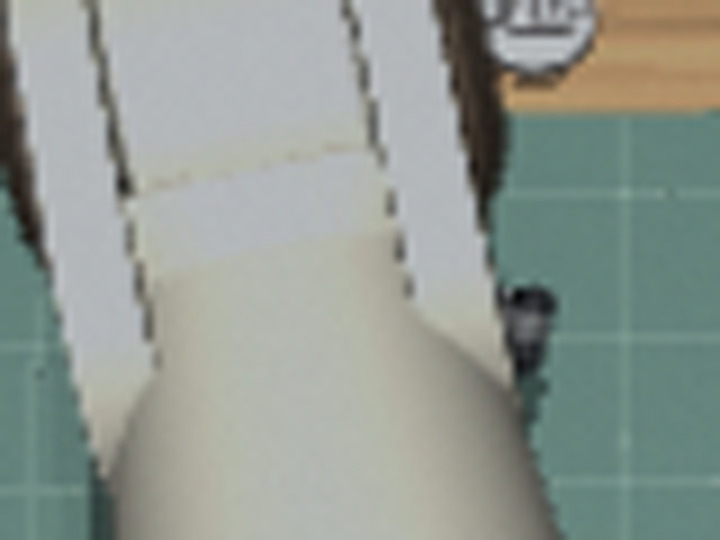

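Request:
servo_tool(
  motion=[
    [[0, 0, -8, 0, 0, 0], [0, 0, -14, 0, 0, 0], [0, 0, -25, 0, 0, -0.03], [-3.5, 0.8, -30, 0, 0, -0.03], [-3.5, 0.7, -30, 0, 0, -0.03]],
  ],
)

```text
time: 13.35
ee_pos: [0.4386, 0.0885, 0.1312]
tcp_rot: [180.0, 0.0, 172.0]
wrist_force: [0.6, 0.4, -0.0]
opening: 0.0391
```

Request:
servo_tool(
  motion=[
    [[-3.5, 0.5, -30, 0, 0, -0.03], [-3.5, 0.5, -30, 0, 0, -0.03], [-10, 0, -20, 0, 0, 0], [-30, 0, 0, 0, 0, 0], [0, 0, 0, 0, 0, 0]],
  ],
)

```text
time: 13.85
ee_pos: [0.4878, 0.0853, 0.21]
tcp_rot: [180.0, 0.1, 175.3]
wrist_force: [-0.7, -0.3, -1.1]
opening: 0.0387
```

```bash
python3 go.py 601 70.4 190 185.7 step=38
```

```text
t 13.85 p [487.8  85.3 210. ] rot [1.7998e+02 1.3000e-01 1.7534e+02] F [-0.7 -0.3 -1.1] open 38.7
[[[-28.5, -1.4, 5.1, 0, 0.001, -0.045], [-28.4, -2.7, 5, 0, 0, -0.045], [-28.3, -4, 5.1, 0, 0.001, -0.045], [-28, -5.2, 5, 0, 0, -0.046]]]
```

Request:
servo_tool(
  motion=[
    [[-28.5, -1.4, 5, 0, 0, -0.045], [-28.4, -2.7, 5, 0, 0, -0.045], [-28.3, -4, 5, 0, 0, -0.045], [-28, -5.2, 5, 0, 0, -0.046], [0, 0, 0, 0, 0, 0]],
  ],
)

```text
time: 14.35
ee_pos: [0.6001, 0.0701, 0.1874]
tcp_rot: [-180.0, -0.1, -174.2]
wrist_force: [-0.3, -0.3, 0.3]
opening: 0.0384
```

Request:
servo_tool(
  motion=[
    [[0, 0, 0, 0, 0, 0], [0, 0, 0, 0, 0, 0], [0, 0, 0, 0, 0, 0]],
  ],
)

```text
time: 14.65
ee_pos: [0.598, 0.0708, 0.1898]
tcp_rot: [180.0, 0.1, -174.3]
wrist_force: [-0.1, -0.2, -0.1]
opening: 0.0389
```

```bash
python3 go.py 601 70.4 169 185.7 step=12; python3 look.py side 190 130 80 80 7 s9
```

```text
t 14.65 p [598.   70.8 189.8] rot [ 1.8000e+02  5.0000e-02 -1.7426e+02] F [-0.1 -0.2 -0.1] open 38.9
[[[-1.5, -0.3, 10.4, 0, 0, 0], [-1.4, -0.4, 10.4, 0, 0.001, 0.001]]]
```

View pics/s9.png

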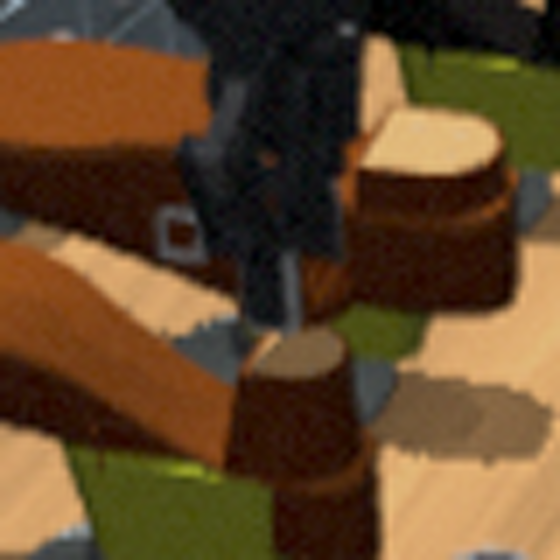

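Request:
servo_tool(
  motion=[
    [[-2.9, -0.4, 10.4, 0, 0, 0], [0, 0, 9.4, 0, 0, 0], [0, 0, 0, 0, 0, 0], [0, 0, 0, 0, 0, 0]],
  ],
)

```text
time: 15.1
ee_pos: [0.6012, 0.0705, 0.1683]
tcp_rot: [-180.0, -0.1, -174.3]
wrist_force: [-0.3, -0.6, 0.5]
opening: 0.0386
```

Request:
servo_tool(
  motion=[
    [[0, 0, 0, 0, 0, 0], [0, 0, 0, 0, 0, 0], [0, 0, 0, 0, 0, 0]],
  ],
)

```text
time: 15.4
ee_pos: [0.6017, 0.0705, 0.1693]
tcp_rot: [180.0, 0.0, -174.3]
wrist_force: [0.0, -1.0, -0.5]
opening: 0.0388
```

Request:
servo_tool(
  motion=[
    [[0, 0, 1, 0, 0, 0], [0, 0, 0, 0, 0, 0], [0, 0, 0, 0, 0, 0]],
  ],
)

```text
time: 15.7
ee_pos: [0.6016, 0.0705, 0.168]
tcp_rot: [180.0, -0.0, -174.3]
wrist_force: [-0.4, 1.2, -0.2]
opening: 0.0389
```

Request:
servo_tool(
  motion=[
    [[0.6, 0, 1.2, 0, 0, 0], [0, 0, 0, 0, 0, 0], [0, 0, 0.6, 0, 0, 0], [0, 0, 0, 0, 0, 0]],
  ],
)

```text
time: 16.1
ee_pos: [0.601, 0.0704, 0.1661]
tcp_rot: [-180.0, -0.0, -174.3]
wrist_force: [-0.2, -0.6, 0.6]
opening: 0.0388
```

Request:
servo_tool(
  motion=[
    [[0, 0, 0.6, 0, 0, 0], [0, 0, 0, 0, 0, 0]],
  ],
)

```text
time: 16.3
ee_pos: [0.601, 0.0704, 0.166]
tcp_rot: [-180.0, 0.0, -174.3]
wrist_force: [-1.7, -0.0, 3.6]
opening: 0.039
```

Contact. Release, back off, check.

Request:
servo_tool(
  motion=[
    [[0, 0, 0, 0, 0, 0], [0, 0, 0, 0, 0, 0], [0, 0, 0, 0, 0, 0]],
  ],
  gripper=56,
)

```text
time: 16.6
ee_pos: [0.601, 0.0704, 0.1654]
tcp_rot: [-180.0, -0.0, -174.3]
wrist_force: [-0.1, -0.4, -0.2]
opening: 0.0558
```

Request:
servo_tool(
  motion=[
    [[0, 0, -5, 0, 0, 0], [0, 0, -15, 0, 0, 0], [0, 0, -25, 0, 0, 0], [30, 0, -20, 0, 0, 0], [40, -10, 0, 0, 0, 0]],
  ],
)

```text
time: 17.1
ee_pos: [0.5331, 0.0541, 0.233]
tcp_rot: [180.0, 0.2, -174.2]
wrist_force: [0.2, -0.4, 0.4]
opening: 0.0561
```

Request:
servo_tool(
  motion=[
    [[40, -30, 0, 0, 0, 0.05], [30, -40, 0, 0, 0, 0.1], [20, -40, 0, 0, 0, 0.1], [0, -45, 0, 0, 0, 0.1], [0, 0, 0, 0, 0, 0.1]],
  ],
  gripper=74,
)

```text
time: 17.6
ee_pos: [0.4377, -0.1092, 0.2314]
tcp_rot: [-180.0, 0.1, 159.4]
wrist_force: [0.1, -0.1, 0.6]
opening: 0.0742
```

```bash
python3 chk.py k3 38 40 596.8 70 5.7 147; python3 go.py 455.9 -91.8 60 144.6 step=38
```

```text
top [5.97600e-01 6.94000e-02 4.29970e+00 7.22829e+01]
side [ 0.6029  0.0554 14.3756 43.5178]
t 17.7 p [ 438.6 -106.4  231.1] rot [1.7999e+02 5.0000e-02 1.5972e+02] F [ 0.1  0.6 -0.2] open 74.1
[[[-2.2, 3.9, 34.2, 0, 0, 0.053], [-2, 4.1, 34.2, 0, 0, 0.053], [-1.8, 4.1, 34.3, 0, 0, 0.053], [-1.5, 4.3, 34.2, 0, 0, 0.052], [-1.4, 4.3, 34.3, 0, 0.001, 0.053]]]
```

View pics/k3.png

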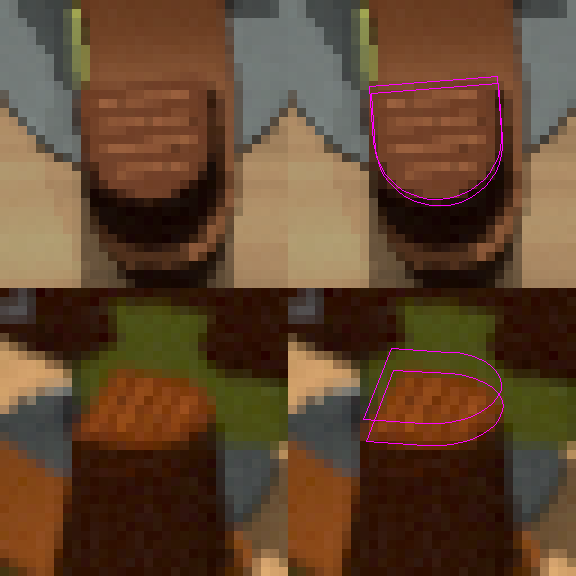

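```bash
python3 go.py 455.6 -93.2 50 144.7 step=38
```

```text
t 17.7 p [ 438.6 -106.4  231.1] rot [1.7999e+02 5.0000e-02 1.5972e+02] F [ 0.1  0.6 -0.2] open 74.1
[[[-2.2, 3.7, 36.2, 0, 0, 0.052], [-2.1, 3.8, 36.2, 0, 0, 0.053], [-1.9, 3.8, 36.3, 0, 0, 0.052], [-1.6, 4, 36.2, 0, 0, 0.053], [-1.4, 4, 36.3, 0, 0.001, 0.052]]]
```

Request:
servo_tool(
  motion=[
    [[-2.2, 3.7, 36.2, 0, 0, 0.052], [-2.1, 3.8, 36.2, 0, 0, 0.053], [-1.9, 3.8, 36.3, 0, 0, 0.052], [-1.6, 4, 36.2, 0, 0, 0.053], [-1.4, 4, 36.3, 0, 0, 0.052]],
  ],
)

```text
time: 18.2
ee_pos: [0.456, -0.0908, 0.0482]
tcp_rot: [180.0, 0.0, 145.1]
wrist_force: [-0.4, -0.9, -0.2]
opening: 0.0736
```

Request:
servo_tool(
  motion=[
    [[0, 0, 0, 0, 0, 0], [0, 0, 0, 0, 0, 0], [0, 0, 0, 0, 0, 0], [0, 0, 0, 0, 0, 0]],
  ],
)

```text
time: 18.6
ee_pos: [0.4569, -0.0921, 0.0515]
tcp_rot: [179.9, 0.2, 145.0]
wrist_force: [0.8, -0.2, 0.0]
opening: 0.0742
```

```bash
python3 go.py 455.6 -93.2 19.8 144.7 step=11;  python3 look.py side 260 140 80 80 7 s10
```

```text
t 18.6 p [456.9 -92.1  51.5] rot [1.7993e+02 1.6000e-01 1.4503e+02] F [ 0.8 -0.2  0. ] open 74.2
[[[0.2, -0.5, 10.6, 0, 0.001, 0.002], [0.1, -0.6, 10.6, 0.001, 0.001, 0.002], [0.2, -0.5, 10.5, 0, 0.001, 0.002]]]
```

View pics/s10.png

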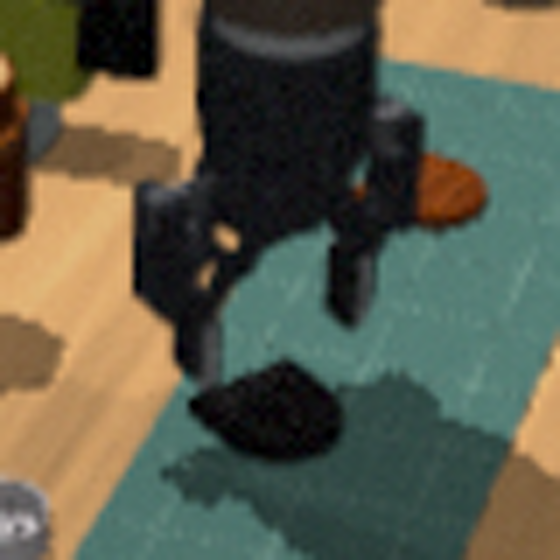

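Request:
servo_tool(
  motion=[
    [[0.4, -1.6, 10.6, 0, 0.002, 0.005], [0, 0, 10.6, 0, 0, 0], [0, 0, 10.5, 0, 0, 0], [0, 0, 0, 0, 0, 0], [0, 0, 0, 0, 0, 0]],
  ],
)

```text
time: 19.15
ee_pos: [0.454, -0.093, 0.0172]
tcp_rot: [-180.0, -0.2, 144.7]
wrist_force: [-0.5, 0.1, -0.3]
opening: 0.0742
```

Request:
servo_tool(
  motion=[
    [[0, 0, 0, 0, 0, 0], [0, 0, 0, 0, 0, 0]],
  ],
)

```text
time: 19.35
ee_pos: [0.4547, -0.0931, 0.0181]
tcp_rot: [180.0, -0.1, 144.7]
wrist_force: [-0.1, 0.2, 0.2]
opening: 0.0738
```

Request:
servo_tool(
  motion=[
    [[0, 0, -1, 0, 0, 0], [0, 0, 0, 0, 0, 0], [0, 0, 0, 0, 0, 0]],
  ],
)

```text
time: 19.65
ee_pos: [0.4545, -0.093, 0.0189]
tcp_rot: [180.0, -0.1, 144.7]
wrist_force: [-0.3, -0.0, -0.2]
opening: 0.074
```

Request:
servo_tool(
  motion=[
    [[0, 0, 0, 0, 0, 0], [0, 0, 0, 0, 0, 0], [0, 0, 0, 0, 0, 0], [0, 0, 0, 0, 0, 0]],
  ],
  gripper=52,
)

```text
time: 20.05
ee_pos: [0.4545, -0.093, 0.019]
tcp_rot: [180.0, -0.1, 144.7]
wrist_force: [-1.2, 0.6, 6.1]
opening: 0.0566
```

```bash
python3 go.py 455.6 -93.2 60 144.7 460 0 215 152 602.6 286 215 169.6 step=46;  python3 look.py side 260 140 80 80 7 s11
```

```text
t 20.05 p [454.5 -93.   19. ] rot [ 1.7999e+02 -9.0000e-02  1.4466e+02] F [-1.2  0.6  6.1] open 56.6
[[[-0.9, 0.5, -41, 0, -0.002, -0.001], [12.5, 19.7, -38.7, 0, 0, -0.032], [11.9, 20, -38.8, 0, 0, -0.032], [11.3, 20.4, -38.7, 0, 0, -0.032], [10.6, 20.8, -38.8, 0, 0, -0.031]]]
[[[1.2, 45.6, 0, 0, 0, -0.044], [-0.8, 45.7, 0, 0, 0, -0.044], [-2.8, 45.6, 0, 0, 0, -0.044], [-4.8, 45.4, 0, 0, 0, -0.044], [-6.8, 45.1, 0, 0, 0, -0.044]]]
[[[-8.8, 44.8, 0, 0, 0, -0.044], [-10.8, 44.4, 0, -0, 0, -0.043]]]
```

View pics/s11.png

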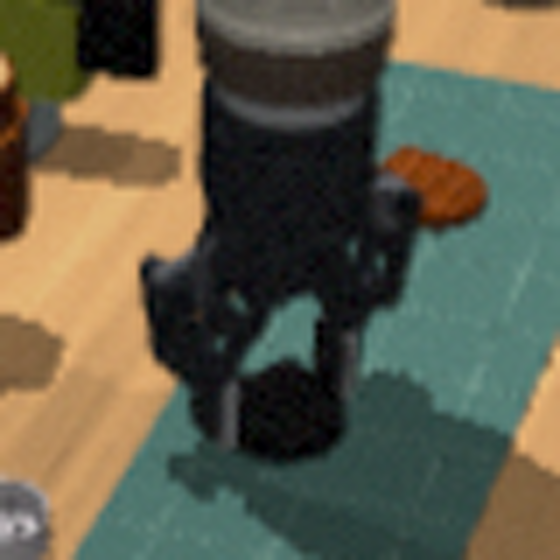

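```bash
python3 go.py 455 -93 60 144.7 460 0 210 152 560 270 210 169.6 611.1 286.5 180 169.6 step=44
```

```text
t 20.1 p [454.5 -93.   19. ] rot [ 1.7999e+02 -1.0000e-01  1.4466e+02] F [-1.   0.6  6.2] open 56.8
[[[-0.3, 0.3, -41, 0, -0.002, -0.001], [9.9, 15.8, -30, 0, 0, -0.025], [9.5, 16, -30, 0, 0, -0.026], [9.1, 16.2, -30, 0, 0, -0.025], [8.7, 16.5, -30, 0, 0, -0.026]]]
[[[8.3, 16.7, -30, 0, 0, -0.025], [5.5, 40.8, 0, 0, 0, -0.044], [3.7, 41, 0, 0, 0, -0.044], [1.9, 41.1, 0, 0, 0, -0.044], [0.1, 41.1, 0, 0, 0, -0.044]]]
[[[-1.7, 41.1, 0, 0, 0, -0.044], [-3.5, 41, 0, 0, 0, -0.044], [-5.4, 40.7, 0, 0, 0, -0.043], [-23.6, 12.7, 15, 0, 0, -0], [-23.6, 12.8, 15.1, 0, 0, -0]]]
```

Request:
servo_tool(
  motion=[
    [[0, 0, -8, 0, 0.002, 0], [0, 0, -14, 0, 0, 0], [0, 0, -19, 0, 0, 0]],
  ],
)

```text
time: 20.4
ee_pos: [0.4541, -0.093, 0.0603]
tcp_rot: [-180.0, -0.3, 144.7]
wrist_force: [0.1, 1.3, 0.3]
opening: 0.0568
```

Request:
servo_tool(
  motion=[
    [[9.9, 15.8, -30, 0, 0, -0.025], [9.5, 16, -30, 0, 0, -0.026], [9.1, 16.2, -30, 0, 0, -0.025], [8.7, 16.5, -30, 0, 0, -0.026], [8.3, 16.7, -30, 0, 0, -0.025]],
  ],
)

```text
time: 20.9
ee_pos: [0.46, 0.0003, 0.2123]
tcp_rot: [179.9, -0.2, 152.0]
wrist_force: [0.9, -0.6, -0.4]
opening: 0.0572
```

Request:
servo_tool(
  motion=[
    [[5.5, 40.8, 0, 0, 0, -0.044], [3.7, 41, 0, 0, 0, -0.044], [1.9, 41.1, 0, 0, 0, -0.044], [0.1, 41.1, 0, 0, 0, -0.044], [-1.7, 41.1, 0, 0, 0, -0.044]],
  ],
)

```text
time: 21.4
ee_pos: [0.5321, 0.1941, 0.2112]
tcp_rot: [179.9, -0.2, 164.7]
wrist_force: [0.2, -0.2, -0.5]
opening: 0.0569
```

Request:
servo_tool(
  motion=[
    [[-3.5, 41, 0, 0, 0, -0.044], [-5.4, 40.7, 0, 0, 0, -0.043], [-23.6, 12.7, 15, 0, 0, 0], [-23.6, 12.8, 15, 0, 0, 0], [0, 0, 0, 0, 0, 0]],
  ],
)

```text
time: 21.9
ee_pos: [0.6125, 0.2866, 0.1767]
tcp_rot: [-180.0, -0.4, 169.5]
wrist_force: [-0.2, -0.9, -1.0]
opening: 0.057
```

Request:
servo_tool(
  motion=[
    [[0, 0, 0, 0, 0, 0], [0, 0, 0, 0, 0, 0], [0, 0, 0, 0, 0, 0], [0, 0, 0, 0, 0, 0]],
  ],
)

```text
time: 22.3
ee_pos: [0.6112, 0.2858, 0.1814]
tcp_rot: [179.8, -0.1, 169.5]
wrist_force: [-0.7, 0.0, 0.0]
opening: 0.0568
```

```bash
python3 go.py 611.1 286.5 162 169.6 step=11;  python3 look.py side 140 160 90 90 6 s12
```

```text
t 22.3 p [611.2 285.8 181.4] rot [ 1.7985e+02 -1.3000e-01  1.6952e+02] F [-0.7  0.   0. ] open 56.8
[[[0.1, 0.3, 9.7, 0.001, -0.001, -0.001], [0, 0.3, 9.7, 0.002, -0.001, -0]]]
```

View pics/s12.png

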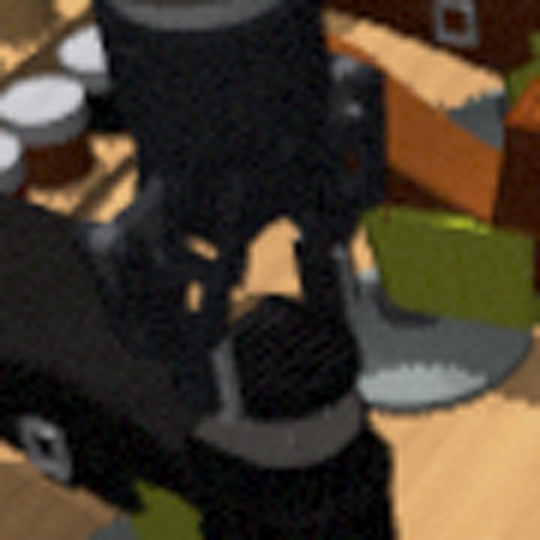

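Request:
servo_tool(
  motion=[
    [[0, 0.6, 9.7, 0.003, -0.002, 0], [0, 0, 9, 0, 0, 0], [0, 0, 0, 0, 0, 0], [0, 0, 0, 0, 0, 0], [0, 0, 0, 0, 0, 0]],
  ],
)

```text
time: 22.85
ee_pos: [0.6115, 0.2866, 0.1615]
tcp_rot: [-179.9, -0.1, 169.5]
wrist_force: [-0.0, 0.1, -0.7]
opening: 0.0569
```

Request:
servo_tool(
  motion=[
    [[0, 0, 1, 0, 0, 0], [0, 0, 0, 0, 0, 0], [0, 0, 0, 0, 0, 0]],
  ],
)

```text
time: 23.15
ee_pos: [0.6115, 0.2866, 0.1604]
tcp_rot: [-179.9, -0.1, 169.5]
wrist_force: [-0.4, 0.6, -0.7]
opening: 0.0567
```

Request:
servo_tool(
  motion=[
    [[0.3, 0, 1, 0, 0, 0], [0, 0, 0, 0, 0, 0], [0, 0, 0.7, 0, 0, 0], [0, 0, 0, 0, 0, 0]],
  ],
)

```text
time: 23.55
ee_pos: [0.6111, 0.2866, 0.1585]
tcp_rot: [-179.9, -0.1, 169.5]
wrist_force: [-0.6, 0.0, -1.7]
opening: 0.0569
```

Request:
servo_tool(
  motion=[
    [[0, 0, 0.6, 0, 0, 0], [0, 0, 0, 0, 0, 0]],
  ],
)

```text
time: 23.75
ee_pos: [0.6112, 0.2867, 0.1581]
tcp_rot: [-179.9, -0.1, 169.5]
wrist_force: [-0.2, -0.2, -0.1]
opening: 0.0567
```

Request:
servo_tool(
  motion=[
    [[0, 0, 0.6, 0, 0, 0], [0, 0, 0, 0, 0, 0]],
  ],
)

```text
time: 23.95
ee_pos: [0.6112, 0.2867, 0.1581]
tcp_rot: [-179.9, -0.1, 169.5]
wrist_force: [-1.5, -1.6, 4.0]
opening: 0.0568
```

Contact; release and retreat toward the men's brown lift.

Request:
servo_tool(
  motion=[
    [[0, 0, 0, 0, 0, 0], [0, 0, 0, 0, 0, 0], [0, 0, 0, 0, 0, 0]],
  ],
  gripper=74,
)

```text
time: 24.25
ee_pos: [0.6111, 0.2866, 0.1571]
tcp_rot: [-179.9, -0.1, 169.5]
wrist_force: [-0.0, 0.7, 0.1]
opening: 0.0738
```

Request:
servo_tool(
  motion=[
    [[0, 0, -5, 0, 0, 0], [0, 0, -15, 0, 0, 0], [0, 0, -30, 0, 0, 0], [30, 0, -20, 0, 0, 0], [40, -20, 0, 0, 0, 0]],
  ],
)

```text
time: 24.75
ee_pos: [0.5399, 0.2811, 0.2298]
tcp_rot: [179.9, 0.1, 169.5]
wrist_force: [-0.1, 0.2, 0.2]
opening: 0.0743
```

Request:
servo_tool(
  motion=[
    [[30, -40, 0, 0, 0, 0], [20, -42, 0, 0, 0, 0], [20, -42, 0, 0, 0, 0], [0, -45, 0, 0, 0, 0], [0, -45, 0, 0, 0, 0]],
  ],
)

```text
time: 25.25
ee_pos: [0.4301, 0.0809, 0.2287]
tcp_rot: [-180.0, -0.0, 169.6]
wrist_force: [1.3, 0.5, 1.5]
opening: 0.0737
```

```bash
python3 chk2.py k4 60 58 142 0.45 607 287.3 -10.4; python3 go.py 444.0 -299.2 50 168.4 step=44
```

```text
t 25.35 p [430.2  78.5 229.2] rot [-1.7991e+02  1.0000e-02  1.6929e+02] F [0.2 0.1 0.3] open 74.0
[[[-8.4, -36.8, 18, -0, 0, 0.002], [-8.4, -36.8, 18, -0, 0, 0.002], [-8.5, -36.8, 18, -0, 0, 0.001], [-8.6, -36.8, 18, -0, 0, 0.002], [-8.6, -36.8, 18, -0, 0, 0.001]]]
[[[-8.7, -36.8, 18, -0, 0, 0.002], [-8.7, -36.7, 18, -0, 0, 0.001], [-8.8, -36.7, 17.9, -0.001, 0, 0.002], [-8.9, -36.7, 17.9, -0, 0, 0.001], [-8.8, -36.7, 17.9, -0.001, 0, 0.002]]]
```

View pics/k4.png

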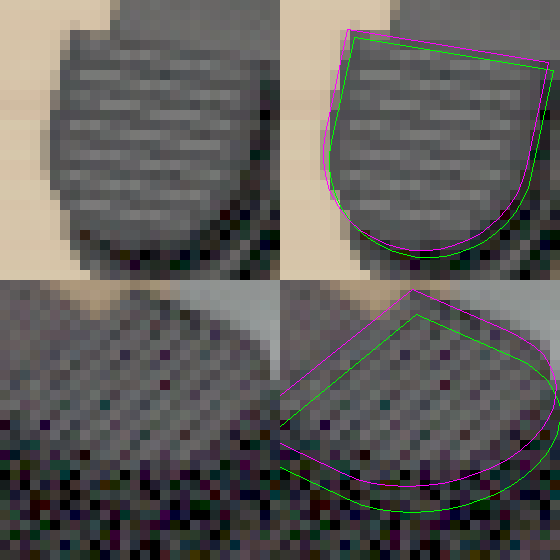

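Request:
servo_tool(
  motion=[
    [[-8.4, -36.8, 18, 0, 0, 0.002], [-8.4, -36.8, 18, 0, 0, 0.002], [-8.5, -36.8, 18, 0, 0, 0.001], [-8.6, -36.8, 18, 0, 0, 0.002], [-8.6, -36.8, 18, 0, 0, 0.001]],
  ],
)

```text
time: 25.85
ee_pos: [0.4388, -0.1079, 0.138]
tcp_rot: [-179.9, -0.0, 169.1]
wrist_force: [0.9, 0.1, 0.3]
opening: 0.0742
```

Request:
servo_tool(
  motion=[
    [[-8.7, -36.8, 18, 0, 0, 0.002], [-8.7, -36.7, 18, 0, 0, 0.001], [-8.8, -36.7, 18, 0, 0, 0.002], [-8.9, -36.7, 17.9, 0, 0, 0.001], [-8.8, -36.7, 17.9, 0, 0, 0.002]],
  ],
)

```text
time: 26.35
ee_pos: [0.4465, -0.2969, 0.0482]
tcp_rot: [-179.9, -0.0, 168.6]
wrist_force: [0.7, 1.3, -0.5]
opening: 0.0742
```

Request:
servo_tool(
  motion=[
    [[0, 0, 0, 0, 0, 0], [0, 0, 0, 0, 0, 0], [0, 0, 0, 0, 0, 0], [0, 0, 0, 0, 0, 0]],
  ],
)

```text
time: 26.75
ee_pos: [0.4467, -0.2946, 0.0495]
tcp_rot: [-179.9, -0.0, 168.7]
wrist_force: [-0.8, -0.5, 0.5]
opening: 0.0741
```

```bash
python3 go.py 444.0 -298.8 20 168.4 step=11;  python3 look.py side 270 110 80 80 7 s13
```

```text
t 26.75 p [ 446.7 -294.6   49.5] rot [-1.7990e+02 -2.0000e-02  1.6869e+02] F [-0.8 -0.5  0.5] open 74.1
[[[0.6, -1.5, 9.8, -0.001, -0, 0.002], [0.6, -1.6, 9.8, -0, -0, 0.002], [0.6, -1.5, 9.9, -0.001, -0, 0.001]]]
```

View pics/s13.png

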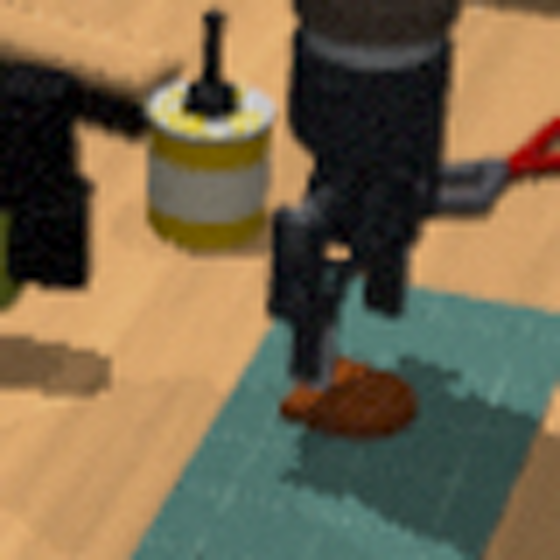

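Request:
servo_tool(
  motion=[
    [[1.8, -4.6, 9.8, -0.002, 0, 0.005], [0, 0, 9.8, 0, 0, 0], [0, 0, 5, 0, 0, 0], [0, 0, 0, 0, 0, 0], [0, 0, 0, 0, 0, 0]],
  ],
)

```text
time: 27.3
ee_pos: [0.4433, -0.2995, 0.0237]
tcp_rot: [180.0, -0.1, 168.3]
wrist_force: [0.1, -0.2, 0.1]
opening: 0.0741
```

Request:
servo_tool(
  motion=[
    [[0, 0, 0, 0, 0, 0], [0, 0, 0, 0, 0, 0]],
  ],
)

```text
time: 27.5
ee_pos: [0.4436, -0.2997, 0.0243]
tcp_rot: [180.0, -0.1, 168.3]
wrist_force: [0.2, -0.5, -0.5]
opening: 0.074
```

```bash
python3 go.py 444.0 -298.8 19.5 168.4 step=11;  python3 look.py side 280 130 60 60 9 s14
```

```text
t 27.5 p [ 443.6 -299.7   24.3] rot [ 1.7998e+02 -6.0000e-02  1.6832e+02] F [ 0.2 -0.5 -0.5] open 74.0
[[[-0.2, 1, 4.8, 0, -0.001, -0.001]]]
```

View pics/s14.png

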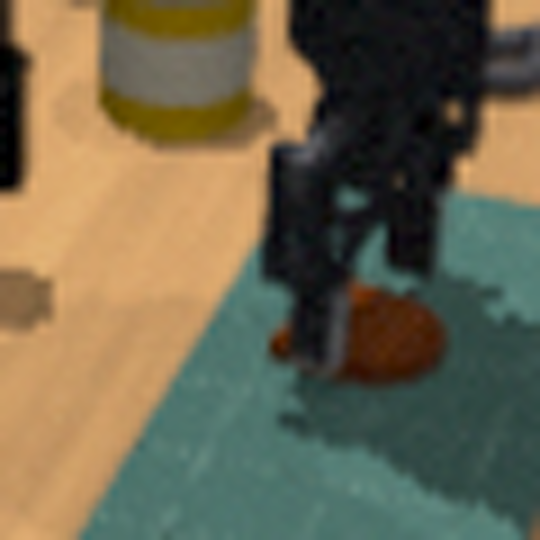

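Request:
servo_tool(
  motion=[
    [[0, 1, 2.5, 0, 0, 0], [0, 0, 2.5, 0, 0, 0], [0, 0, 0, 0, 0, 0], [0, 0, 0, 0, 0, 0]],
  ],
)

```text
time: 27.95
ee_pos: [0.4435, -0.2985, 0.0188]
tcp_rot: [180.0, -0.1, 168.3]
wrist_force: [-0.3, -0.3, 0.7]
opening: 0.0738
```

Request:
servo_tool(
  motion=[
    [[0, 0, 0, 0, 0, 0], [0, 0, 0, 0, 0, 0], [0, 0, 0, 0, 0, 0], [0, 0, 0, 0, 0, 0]],
  ],
  gripper=52,
)

```text
time: 28.35
ee_pos: [0.4437, -0.2987, 0.0193]
tcp_rot: [180.0, -0.1, 168.3]
wrist_force: [-0.8, 0.8, 4.4]
opening: 0.0574
```

```bash
python3 go.py 444 -299 60 168.4 450 -280 210 170 560 -115 210 188.5 step=44
```

```text
t 28.35 p [ 443.7 -298.7   19.3] rot [ 1.7998e+02 -7.0000e-02  1.6832e+02] F [-0.8  0.8  4.4] open 57.4
[[[-0.3, -0.2, -40.8, 0, -0.001, -0.001], [-0.5, 5, -37.5, 0, -0, -0.007], [-0.5, 4.9, -37.5, 0, -0, -0.007], [-0.6, 5, -37.5, 0, -0, -0.007], [-0.6, 4.9, -37.4, 0, -0, -0.007]]]
[[[-15.9, 36.3, 0, 0, -0, -0.065], [-18.3, 35.2, 0, 0, -0, -0.065], [-20.5, 34, 0, 0, -0, -0.064], [-22.6, 32.6, 0, 0, -0, -0.065], [-24.7, 31, 0, 0, -0, -0.064]]]
```

Request:
servo_tool(
  motion=[
    [[0, 0, -8, 0, 0, 0], [0, 0, -14, 0, 0, 0], [0, 0, -19, 0, 0, 0]],
  ],
)

```text
time: 28.65
ee_pos: [0.4433, -0.2984, 0.0606]
tcp_rot: [179.9, -0.2, 168.3]
wrist_force: [0.2, 0.0, -0.1]
opening: 0.0569
```

Request:
servo_tool(
  motion=[
    [[-0.5, 5, -37.5, 0, 0, -0.007], [-0.5, 4.9, -37.5, 0, 0, -0.007], [-0.6, 5, -37.5, 0, 0, -0.007], [-0.6, 4.9, -37.4, 0, 0, -0.007], [-15.9, 36.3, 0, 0, 0, -0.065]],
  ],
)

```text
time: 29.15
ee_pos: [0.4723, -0.249, 0.2168]
tcp_rot: [-179.8, 0.4, 173.5]
wrist_force: [0.5, -0.2, -0.9]
opening: 0.057
```

Request:
servo_tool(
  motion=[
    [[-18.3, 35.2, 0, 0, 0, -0.065], [-20.5, 34, 0, 0, 0, -0.064], [-22.6, 32.6, 0, 0, 0, -0.065], [-24.7, 31, 0, 0, 0, -0.064], [0, 0, 0, 0, 0, 0]],
  ],
)

```text
time: 29.65
ee_pos: [0.5617, -0.1113, 0.2105]
tcp_rot: [179.9, -0.0, -171.2]
wrist_force: [-0.4, -0.4, -1.0]
opening: 0.0575
```

```bash
python3 go.py 621.2 -105.6 180 188.5 step=30
```

```text
t 29.65 p [ 561.7 -111.3  210.5] rot [ 1.7990e+02 -2.0000e-02 -1.7121e+02] F [-0.4 -0.4 -1. ] open 57.5
[[[-19.9, -1.2, 10.1, 0.001, -0, 0.002], [-19.9, -1.1, 10.2, 0, -0, 0.001], [-19.9, -1, 10.1, 0.001, -0, 0.002]]]
```

Request:
servo_tool(
  motion=[
    [[-19.9, -1.2, 10, 0, 0, 0], [-19.9, -1.1, 10, 0, 0, 0], [-19.9, -1, 10, 0, 0, 0], [0, 0, 0, 0, 0, 0], [0, 0, 0, 0, 0, 0]],
  ],
)

```text
time: 30.15
ee_pos: [0.6191, -0.1096, 0.1801]
tcp_rot: [179.9, -0.1, -171.6]
wrist_force: [-1.1, 0.4, -0.6]
opening: 0.0571
```

Request:
servo_tool(
  motion=[
    [[0, 0, 0, 0, 0, 0], [0, 0, 0, 0, 0, 0], [0, 0, 0, 0, 0, 0]],
  ],
)

```text
time: 30.45
ee_pos: [0.6192, -0.1095, 0.1806]
tcp_rot: [180.0, -0.0, -171.6]
wrist_force: [-0.3, 0.2, 0.2]
opening: 0.0565
```

```bash
python3 go.py 621.2 -105.6 162 188.5 step=11;  python3 look.py side 210 100 80 80 7 s15
```

```text
t 30.45 p [ 619.2 -109.5  180.6] rot [ 1.7995e+02 -2.0000e-02 -1.7159e+02] F [-0.3  0.2  0.2] open 56.5
[[[-1.3, 1.8, 9.3, 0, -0, -0.001], [-1.3, 1.8, 9.3, 0.001, -0, -0]]]
```

View pics/s15.png

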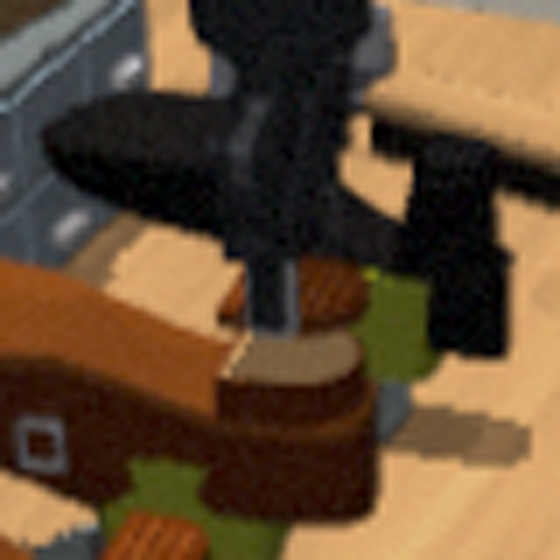

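Request:
servo_tool(
  motion=[
    [[-2.6, 3.7, 9, 0, 0, -0.001], [0, 0, 9.4, 0, 0, 0], [0, 0, 0, 0, 0, 0], [0, 0, 0, 0, 0, 0], [0, 0, 0, 0, 0, 0]],
  ],
)

```text
time: 31.0
ee_pos: [0.6215, -0.1053, 0.1615]
tcp_rot: [179.9, -0.1, -171.5]
wrist_force: [0.7, -0.5, -0.1]
opening: 0.0571
```

Request:
servo_tool(
  motion=[
    [[0, 0, 1.5, 0, 0, 0], [0, 0, 0, 0, 0, 0], [0, 0, 0, 0, 0, 0]],
  ],
)

```text
time: 31.3
ee_pos: [0.6215, -0.1053, 0.16]
tcp_rot: [179.9, -0.1, -171.5]
wrist_force: [-0.8, 0.3, -0.0]
opening: 0.057
```

Request:
servo_tool(
  motion=[
    [[0.3, -0.3, 1, 0, 0, 0], [0, 0, 0, 0, 0, 0], [0, 0, 0.6, 0, 0, 0], [0, 0, 0, 0, 0, 0]],
  ],
)

```text
time: 31.7
ee_pos: [0.6212, -0.1056, 0.1584]
tcp_rot: [179.9, -0.1, -171.5]
wrist_force: [0.2, -0.9, 0.7]
opening: 0.0567
```

Request:
servo_tool(
  motion=[
    [[0, 0, 0.6, 0, 0, 0], [0, 0, 0, 0, 0, 0]],
  ],
)

```text
time: 31.9
ee_pos: [0.6212, -0.1056, 0.1583]
tcp_rot: [179.9, -0.0, -171.5]
wrist_force: [-1.6, 0.7, 4.6]
opening: 0.0571
```

Request:
servo_tool(
  motion=[
    [[0, 0, 0, 0, 0, 0], [0, 0, 0, 0, 0, 0], [0, 0, 0, 0, 0, 0]],
  ],
  gripper=74,
)

```text
time: 32.2
ee_pos: [0.6212, -0.1056, 0.1574]
tcp_rot: [179.9, -0.1, -171.5]
wrist_force: [-0.0, -0.5, -0.0]
opening: 0.0739
```

Request:
servo_tool(
  motion=[
    [[0, 0, -5, 0, 0, 0], [0, 0, -15, 0, 0, 0], [0, 0, -30, 0, 0, 0], [30, 0, -20, 0, 0, 0], [40, 0, 0, 0, 0, 0]],
  ],
)

```text
time: 32.7
ee_pos: [0.553, -0.1161, 0.2303]
tcp_rot: [-180.0, 0.1, -171.5]
wrist_force: [-0.6, -1.1, -0.3]
opening: 0.0734
```

Request:
servo_tool(
  motion=[
    [[45, 0, 0, 0, 0, 0], [45, 0, 0, 0, 0, 0], [40, 0, 0, 0, 0, 0], [0, 0, 0, 0, 0, 0]],
  ],
)

```text
time: 33.1
ee_pos: [0.4202, -0.1355, 0.2294]
tcp_rot: [180.0, -0.0, -171.6]
wrist_force: [1.5, 0.1, 1.2]
opening: 0.0742
```

```bash
python3 chk2.py k5 60 58 142 0.7 616.6 -106.3 8.5;python3 chk2.py k6 38 40 147 0.35 610.1 -290 4.8; python3 chk.py k7 60 58 616.6 -106.3 8.5 142; python3 look.py top 150 60 250 140 3 t15
```

```text
top [ 0.6352 -0.1118 -0.5665 63.4193]
side [ 0.6284 -0.1212  4.6569 75.0107]
```

View pics/k5.png

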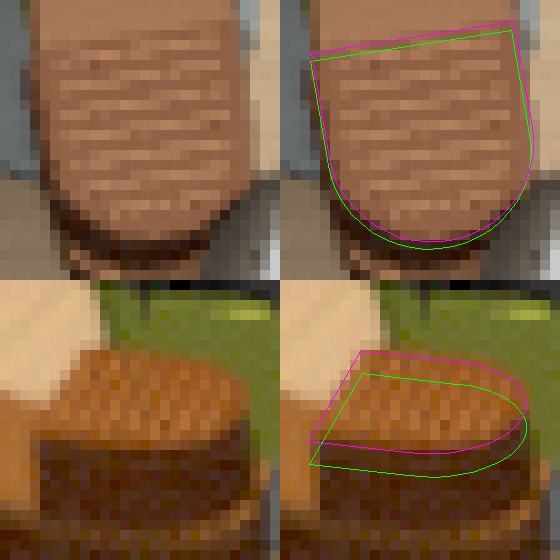

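View pics/k6.png

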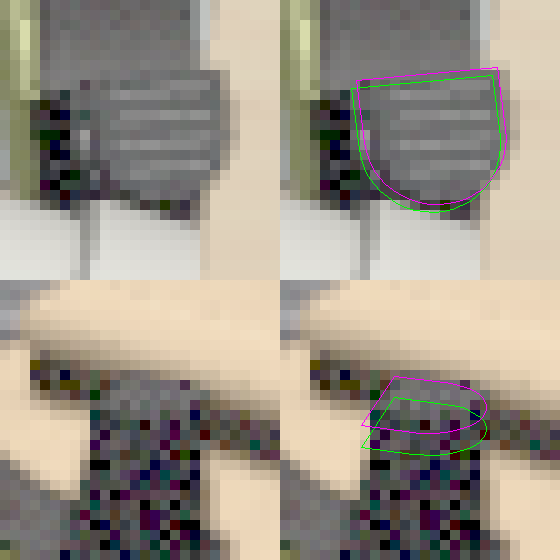

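View pics/t15.png

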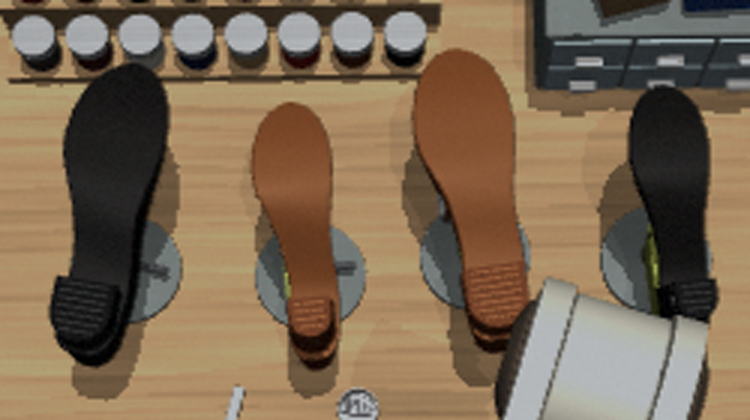

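```bash
python3 go.py 560 -285 225 184.6 615.4 -289.6 190 184.6 step=42
```

```text
t 33.45 p [ 424.3 -135.1  227.6] rot [ 1.7991e+02 -1.1000e-01 -1.7147e+02] F [0.2 0.  0.3] open 73.7
[[[-22.4, -33.7, 0.4, 0, -0, 0.014], [-22.9, -33.4, 0.4, 0, -0, 0.014], [-23.3, -33, 0.5, 0, -0.001, 0.014], [-23.8, -32.7, 0.5, 0.001, -0, 0.013], [-24.2, -32.4, 0.4, 0, -0.001, 0.014]]]
[[[-27.4, -4.5, 17.5, 0, 0, -0], [-27.5, -4.5, 17.5, 0, 0, -0]]]
```

Request:
servo_tool(
  motion=[
    [[-22.4, -33.7, 0.4, 0, 0, 0.014], [-22.9, -33.4, 0.4, 0, 0, 0.014], [-23.3, -33, 0.5, 0, 0, 0.014], [-23.8, -32.7, 0.5, 0, 0, 0.013], [-24.2, -32.4, 0.4, 0, 0, 0.014]],
  ],
  gripper=56,
)

```text
time: 33.95
ee_pos: [0.5607, -0.2864, 0.2243]
tcp_rot: [179.9, -0.1, -175.5]
wrist_force: [1.0, 0.5, 0.5]
opening: 0.056
```

Request:
servo_tool(
  motion=[
    [[-27.4, -4.5, 17.5, 0, 0, 0], [-27.5, -4.5, 17.5, 0, 0, 0], [0, 0, 0, 0, 0, 0], [0, 0, 0, 0, 0, 0], [0, 0, 0, 0, 0, 0]],
  ],
)

```text
time: 34.45
ee_pos: [0.6144, -0.2897, 0.1909]
tcp_rot: [180.0, -0.1, -175.4]
wrist_force: [-0.7, -0.6, 0.4]
opening: 0.0561
```

Request:
servo_tool(
  motion=[
    [[0, 0, 0, 0, 0, 0], [0, 0, 0, 0, 0, 0], [0, 0, 0, 0, 0, 0]],
  ],
)

```text
time: 34.75
ee_pos: [0.6143, -0.2899, 0.1913]
tcp_rot: [180.0, -0.0, -175.5]
wrist_force: [-0.6, -0.3, 0.8]
opening: 0.056
```

```bash
python3 go.py 615.4 -289.6 172 184.6 step=10;  python3 look.py side 230 80 80 80 7 s16
```

```text
t 34.75 p [ 614.3 -289.9  191.3] rot [ 1.7998e+02 -2.0000e-02 -1.7547e+02] F [-0.6 -0.3  0.8] open 56.0
[[[-0.6, 0.1, 9.6, 0, -0, -0.001], [-0.5, 0.1, 9.7, 0, -0, -0]]]
```

View pics/s16.png

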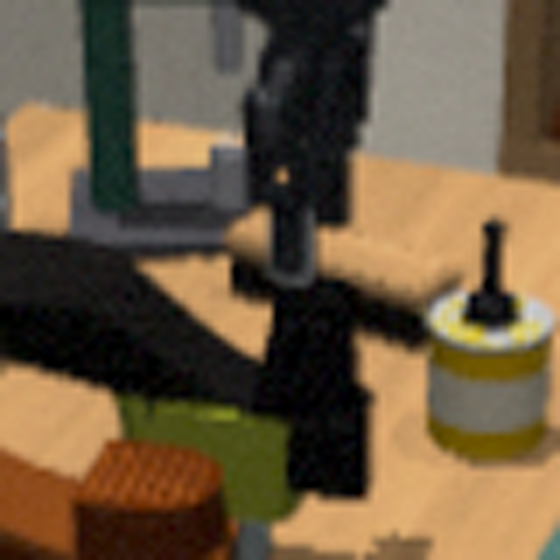

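Request:
servo_tool(
  motion=[
    [[-1, 0.3, 9.6, 0, 0, 0], [0, 0, 9.4, 0, 0, 0], [0, 0, 4, 0, 0, 0], [0, 0, 0, 0, 0, 0], [0, 0, 0, 0, 0, 0]],
  ],
)

```text
time: 35.3
ee_pos: [0.6154, -0.2894, 0.1671]
tcp_rot: [179.9, -0.1, -175.5]
wrist_force: [-0.4, -0.5, -0.2]
opening: 0.0558
```

Request:
servo_tool(
  motion=[
    [[0, 0, 0, 0, 0, 0], [0, 0, 0, 0, 0, 0]],
  ],
)

```text
time: 35.5
ee_pos: [0.6156, -0.2895, 0.1677]
tcp_rot: [180.0, -0.0, -175.5]
wrist_force: [0.3, -0.2, -0.4]
opening: 0.0561
```

Request:
servo_tool(
  motion=[
    [[0, 0, 0.7, 0, 0, 0], [0, 0, 0, 0, 0, 0]],
  ],
  gripper=48,
  newtons=20,
)

```text
time: 35.7
ee_pos: [0.6155, -0.2894, 0.1666]
tcp_rot: [179.9, -0.1, -175.5]
wrist_force: [-0.5, -0.3, 0.3]
opening: 0.0483
```

Request:
servo_tool(
  motion=[
    [[0, 0, 0, 0, 0, 0], [0, 0, 0, 0, 0, 0]],
  ],
  gripper=44,
)

```text
time: 35.9
ee_pos: [0.6155, -0.2895, 0.1666]
tcp_rot: [179.9, -0.1, -175.5]
wrist_force: [-0.6, 0.4, 0.1]
opening: 0.0439
```

Request:
servo_tool(
  motion=[
    [[0, 0, 0, 0, 0, 0], [0, 0, 0, 0, 0, 0], [0, 0, 0, 0, 0, 0]],
  ],
  gripper=39,
)

```text
time: 36.2
ee_pos: [0.6155, -0.2894, 0.1668]
tcp_rot: [179.9, -0.1, -175.5]
wrist_force: [1.3, -1.2, 1.7]
opening: 0.0391
```

Request:
servo_tool(
  motion=[
    [[0, 0, 0, 0, 0, 0], [0, 0, 0, 0, 0, 0], [0, 0, 0, 0, 0, 0]],
  ],
  gripper=56,
)

```text
time: 36.5
ee_pos: [0.6154, -0.2894, 0.1664]
tcp_rot: [179.9, -0.1, -175.5]
wrist_force: [-0.2, 1.0, -0.2]
opening: 0.0563
```

Request:
servo_tool(
  motion=[
    [[0, 0, -5, 0, 0, 0], [0, 0, -15, 0, 0, 0], [0, 0, -30, 0, 0, 0], [30, 0, -20, 0, 0, 0], [40, 0, 0, 0, 0, 0]],
  ],
)

```text
time: 37.0
ee_pos: [0.5468, -0.2952, 0.2394]
tcp_rot: [-179.9, 0.1, -175.4]
wrist_force: [0.5, -1.4, 0.6]
opening: 0.0559
```

Request:
servo_tool(
  motion=[
    [[40, 30, 0, 0, 0, 0], [40, 40, 0, 0, 0, 0], [40, 40, 0, 0, 0, 0], [0, 45, 0, 0, 0, 0], [0, 45, 0, 0, 0, 0]],
  ],
)

```text
time: 37.5
ee_pos: [0.4191, -0.1127, 0.238]
tcp_rot: [180.0, 0.0, -175.6]
wrist_force: [0.7, 0.4, 0.4]
opening: 0.0559
```

Request:
servo_tool(
  motion=[
    [[0, 40, 0, 0, 0, 0], [0, 40, 0, 0, 0, 0], [0, 0, 0, 0, 0, 0], [0, 0, 0, 0, 0, 0]],
  ],
)

```text
time: 37.9
ee_pos: [0.4141, -0.0333, 0.2377]
tcp_rot: [180.0, -0.0, -175.3]
wrist_force: [0.6, -0.4, -0.2]
opening: 0.056
```

```bash
python3 chk2.py k8 38 40 147 0.35 610.1 -290 4.6; python3 look.py top 150 60 250 140 3 t16;python3 look.py side 100 90 220 180 3 s17
```

```text
(no output)
```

View pics/k8.png

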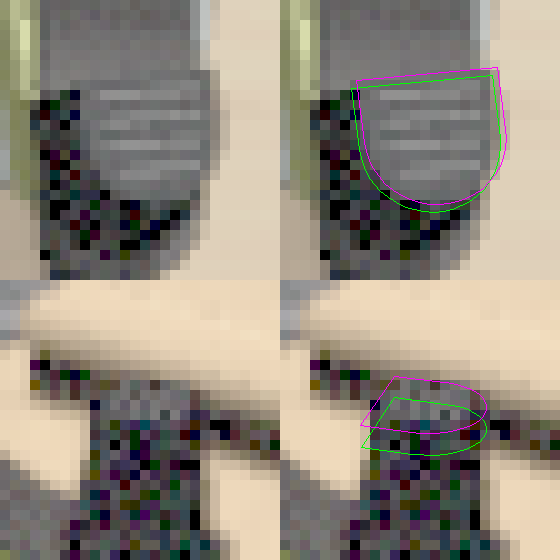

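View pics/t16.png

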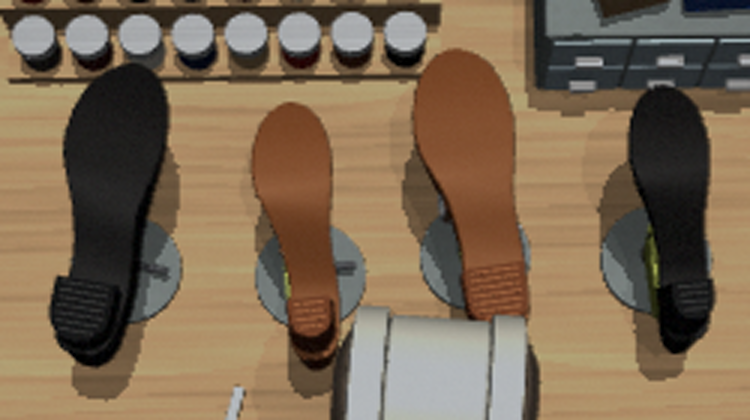

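View pics/s17.png

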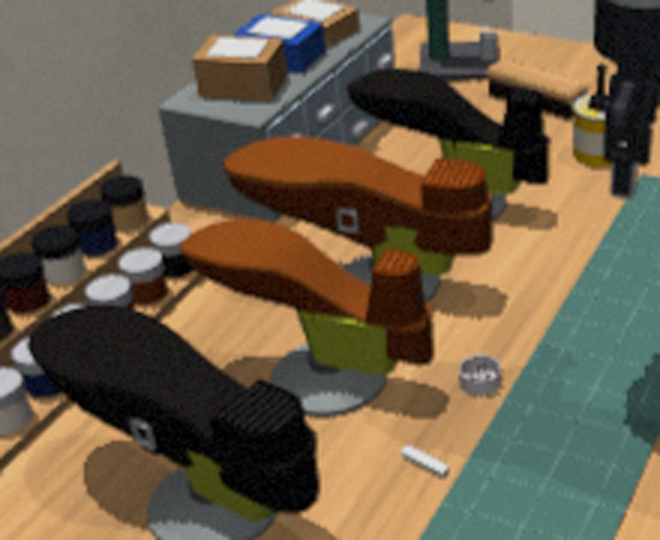

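```bash
python3 - <<'E'
from workcell import bot
o=bot.get_obs();print(o["time"],o["wrist_force"])
print(bot.job_done())
E
```

```text
38.1 [0.00288484 0.54990164 0.71724679]
the job is handed in; nothing more can be done
None
```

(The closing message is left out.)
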